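Hang up the rinsed beakers from behind the stock bottles

TASK

Clear the jar and the bottle from the front of the stock bay, standing, into the side tray, and leave the two upside-down beakers behind them alone until both are out of the way. Then hang the tall beaker on the tall draining peg and the short one on the short peg, mouth-down and fully home. Finally put the jar back in the middle of the large mat and the bottle in the middle of the small one, and never let either tip over.

Things in the scene. Friction and masses are not known exactly. Their poses are not given: they have to be found in the camera images.
- jar: straight white jar with black cap, loose: body 62 mm across, cap 64 mm across (top 26 mm), 110 mm high, about 0.35 kg. Grip across the cap. Origin: centre of its underside, z up its axis. Starts on the large mat, front (robot-side) row of the bay; about 30 mm free to the bottle beside it, 8 to 25 mm to the beakers behind
- bottle: slim brown bottle with white cap, loose: body 50 mm across up to 105 mm, then a shoulder; cap 32 mm across, from 124 to 152 mm height (152 mm overall), about 0.3 kg. Grip across the cap. Origin: centre of its underside, z up its axis. Starts on the small mat, beside the jar
- large_mat: the jar's round black rubber mat, fixed: 76 mm across, 2 mm thick, underside 4 mm above the bench. Origin: centre of its underside; y runs along the bay's rows, x to the bay's back, away from the robot. Side walls 40 mm high about 75 mm beyond the mats' middles, back kerb 26 mm high about 70 mm behind the beakers' middles. Left and right mat vary
- small_mat: the bottle's round black rubber mat, fixed on the floor of the bay: 62 mm across, 2 mm thick, underside 4 mm above the bench. Origin: centre of its underside; axes as those of the large mat
- tall_beaker: tall white plastic beaker, loose, upside down in the bay's back row: 58 mm across, 90 mm high, 85 mm deep inside, wall 4 mm, about 0.1 kg. Origin: centre of the outer face of its closed bottom (its top as it stands), z up, mouth at z = -90 mm. About 18 mm free to the other beaker: once the front row is clear, grip it with one finger in front, one behind (along the mats' x)
- short_beaker: short wide white plastic beaker, loose, upside down in the bay's back row: 66 mm across, 66 mm high, 61 mm deep inside, wall 4 mm, about 0.1 kg. Origin: centre of the outer face of its closed bottom (its top as it stands), z up, mouth at z = -66 mm. Grip it as the tall one
- tall_peg: tall white draining peg, fixed in a grey tray (240 x 150 mm, rim 16 mm): rod 12 mm thick, round end. Origin: its tip, 124 mm above the bench; z vertical. From the tip the rod runs down along its own (sin 0.22, 0, -cos 0.22), so it leans roughly to the robot. A beaker hung on it rests on the tip, its origin 5 mm above; lower it with its axis along the rod. Peg tips are about 105 mm apart
- short_peg: short white draining peg, fixed beside the tall one and like it, but its tip is 92 mm above the bench. Origin: its tip; the rod runs down along its own (sin 0.22, 0, -cos 0.22). Which peg is nearer the robot varies
- tray: side tray: empty steel tray, fixed, 240 mm along its x, 150 mm along its y, rim 12 mm high, walls 4 mm, floor 4 mm above the bench. Origin: centre of its underside. It is across the bay from the draining tray, left or right. Room for jar and bottle one behind the other along its x

How it is judged:
By the outcome, as a careful person would: the job done as asked, in the order asked, and still so for the second after the job is handed in, with the robot touching nothing.
It also fails if it takes over 134 s, if anything falls off the work surface, if the arm or the gripper's body presses on something with over 40 N, if the wrist force passes 120 N, or if a joint passes its speed limit or range.

ROBOT

A 6-joint arm with a two-finger parallel gripper is mounted at the origin on the work surface. World frame = base frame: x ahead of the robot, y to its left, z up, the work surface at z = 0. Lengths are in mm, angles in rad, forces in N, time in s.
With the tool pointing down it reaches from about 275 to 750 mm from the base axis. Payload 10.2 kg.
Tool frame: the origin (TCP) lies midway between the tips of the shut fingers; the grasp point (between the pads) lies 19 mm behind it (ctrl.pinch_z is the distance from the TCP to the grasp point, in mm); x points along the fingers, z is the direction in which the jaws open and shut, and the axes are right-handed (so a half turn about x gives the same grasp; the last joint's range is limited). The gripper opens to 85 mm and grips with 20 to 120 N. Pads are 22 mm wide; open, the fingers measure 114 mm over their backs; the gripper's body (76 mm by 85 mm) begins 54 mm behind the grasp point. The pads swing forward as they close: fully open they stand 13 mm farther back than shut.
Start: joints at [-1.458, 0.313, 1.498, -0, 1.331, -0.223], TCP at [172.988, -495.688, 231.294] pointing down, gripper open.
Joint ranges: [-2.94, 2.94], [-0.97, 2.17], [0.19, 2.56], [-1.23, 4.37], [0.02, 3.11], [-2.88, 2.88]. Speed limits (rad/s): [2.39, 2.39, 3.01, 3.14, 3.14, 3.14].

INTERFACE

Orientations are given as a unit quaternion [w, x, y, z].
In Python, from rig import ctrl, capture, workorder, nets gives the robot as it stands. The module is installed in compiled form; this text tells all that it offers.
- The arm moves only by the tool send_rows, never from a script. Its argument "rows" is text: rows parted by semicolons, each of 5 numbers parted by spaces: the opening, from 0 (shut) to 1 (fully open), then the shift along the tool's x, y, z in cm, then the turn about the tool's x in units of 5 degrees (1.0 is 5 degrees). In form: grip x y z yaw; .... A call has 1 to 12 rows; each row is the pose to reach, as a shift and turn from the pose commanded when the call began, along the tool's axes at that moment; what a row does not reach only later rows make up. A row lasts 1/10 s, in which the tool goes at most 50 mm and 8.59 degrees, less where a joint would pass 70% of its speed; a pose out of reach is approached as far as the arm can. A call with a gripper value outside its range is refused whole. The fingers move at their own pace and stop on an object; "grip_force" is the grip in N (left out, the last holds). Time passes only in rows, so rows that repeat a pose let the fingers close. It gives the time, the measured TCP pose, the force and the opening at its end, in the units of the state.
- ctrl.sense(): the state, without advancing time (a new reading comes with each control period).
- capture(name): name is "scene" or "top" or "wrist"; returns a dict with "pixels" (420x560x3 uint8, red, green, blue), "intrinsics" (3x3 intrinsics, pixels), "view" (4x4, takes a point from world to camera coordinates); the wrist camera has in their place "mount" (4x4, takes a point from camera to tool coordinates, whose origin is the TCP and whose axes are the tool frame's). Camera axes: x right, y down, z forward; pixel columns grow to the right and rows downward; lengths in mm; the calibration is good to about 2 mm. A picture is of the moment at which its call begins: read the wrist's pose just before it. There is no depth.
- workorder.finish_job(): hands the job in, once; it reports no verdict.
Trained networks look in a picture, given as the dict that the camera call returned (one of the last four; its "shot" number tells which), for a name from the list of things; names that differ only in an ending like _2 or _b are one class to them, and where a whole thing is asked for, a point or a joint stands for the part that bears it (a point fixed in the world has none). Each returns a list of dicts, best first, with "confidence" (0 to 1); they miss things now and then, are a little off and sometimes report something else, mostly with a low value. They report only what shows in the picture. A call takes as long as a camera call.
- nets.boxes_of(picture, target): "location" ([x, y, z] in mm, in world coordinates, good to about 4 mm: the middle of the surface that is visible of it).
- nets.spot_point(picture, target): "location" ([x, y, z] in mm, in world coordinates, good to about 4 mm: a listed point, or the origin of a listed thing).
The state is a dict: "time_s": time; "joints": joint angles; "dq": joint speeds; "tau": joint torques, N m; "eef_pos": TCP position; "ee_rot": TCP orientation; "force": force on the tool from outside, world axes, zero at the start; "wrist_torque": the same for the moment, N m; "grip_width": opening from 0.0 (shut) to 1.0 (fully open).
Only numpy, scipy, OpenCV 4.12 (cv2) and the standard library are available. Lean on these libraries where they do the work, as an engineer would, in place of code of your own. Each camera call takes 0.05 s, during which the arm holds its last target.

## Working session

There is one attempt and no reset: what is moved stays moved. The work goes in short steps, Python scripts to look and compute and a tool call to move; the robot and the scene stay as the last step left them, time stands still between calls to the robot, and variables do not carry over. Pictures are saved under pics/ and viewed, and the job is handed in when it is done.

Besides the shell and the picture viewer there is one more tool, called after "Emit:" by a JSON object that holds its "op" and its "data", one argument or row to a line. send_rows: Moves the arm, as the interface text tells. Its arguments: {"type":"object","properties":{"rows":{"type":"string"},"grip_force":{"type":"number"}},"required":["rows"]}

```bash
mkdir -p pics; cat > h.py <<'E'
from rig import ctrl, capture, workorder, nets
import numpy as np, cv2
from scipy.spatial.transform import Rotation as R
def rot(q): return R.from_quat([q[1],q[2],q[3],q[0]]).as_matrix()
def save(p,n): cv2.imwrite('pics/%s.png'%n, p['pixels'][:,:,::-1])
E
python3 - <<'E'
from h import *
np.set_printoptions(precision=3,suppress=True)
s=ctrl.sense()
for k,v in s.items(): print(k,v)
print(rot(s['ee_rot']), ctrl.pinch_z)
for c in ['scene','top']:
    p=capture(c); save(p,c+'0')
    print(c,p['intrinsics'],p['view'])
    for t in ['jar','bottle','large_mat','small_mat','tall_beaker','short_beaker','tall_peg','short_peg','tray']:
        for f in ['spot_point','boxes_of']:
            r=getattr(nets,f)(p,t)
            print(t,f,[(np.round(a['location'],0),round(a['confidence'],2)) for a in r[:2]])
E
```

```text
time_s 0.0
joints [-1.458  0.313  1.498 -0.     1.331 -0.223]
dq [ 0.001  0.001 -0.     0.001 -0.001  0.   ]
tau [ -0.    -41.227 -25.975  -0.      0.004   0.   ]
eef_pos [ 172.949 -495.418  230.733]
ee_rot [ 0.576  0.41   0.577 -0.409]
force [ 0.133  0.217 -0.43 ]
wrist_torque [-0.025 -0.017 -0.021]
grip_width 0.9984443302349848
[[-0.     0.944  0.33 ]
 [ 0.001  0.33  -0.944]
 [-1.     0.    -0.001]] 18.700000000000003
scene [[396.522   0.    280.381]
 [  0.    396.522 205.059]
 [  0.      0.      1.   ]] [[   0.07     0.997    0.009  -52.394]
 [   0.788   -0.05    -0.614 -352.21 ]
 [  -0.612    0.051   -0.789 1244.166]
 [   0.       0.       0.       1.   ]]
jar spot_point [(array([527.,  24.,   6.]), 0.58)]
jar boxes_of [(array([543.,  19., 112.]), 0.77)]
bottle spot_point [(array([538., -58.,   9.]), 0.96)]
bottle boxes_of [(array([556., -58., 108.]), 0.7), (array([544.,  19., 110.]), 0.68)]
large_mat spot_point [(array([525.,  28.,   6.]), 0.52), (array([602.,  40.,  94.]), 0.45)]
large_mat boxes_of [(array([540.,  -3.,  10.]), 0.5)]
small_mat spot_point [(array([538., -58.,   2
[... 1379 characters left out ...]
beaker spot_point [(array([605.,  43.,  93.]), 0.91)]
tall_beaker boxes_of [(array([599.,  38.,  94.]), 0.75), (array([550., 327.,   9.]), 0.37)]
short_beaker spot_point [(array([615., -42.,  69.]), 0.86), (array([536., 332.,  91.]), 0.46)]
short_beaker boxes_of [(array([610., -43.,  69.]), 0.58)]
tall_peg spot_point [(array([424., 332., 122.]), 0.8), (array([523.,  27.,   4.]), 0.63)]
tall_peg boxes_of [(array([447., 329.,   7.]), 0.87)]
short_peg spot_point [(array([536., 334.,  93.]), 0.51)]
short_peg boxes_of [(array([ 466., -319.,    4.]), 0.62), (array([549., 328.,  10.]), 0.57)]
tray spot_point [(array([ 469., -316.,   -1.]), 0.96)]
tray boxes_of [(array([ 464., -320.,    3.]), 0.88)]
```

View pics/scene0.png

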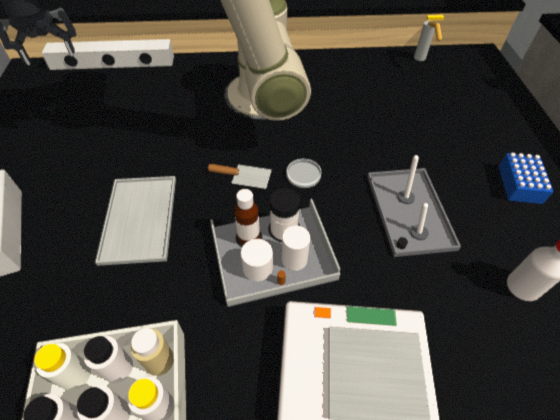

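View pics/top0.png

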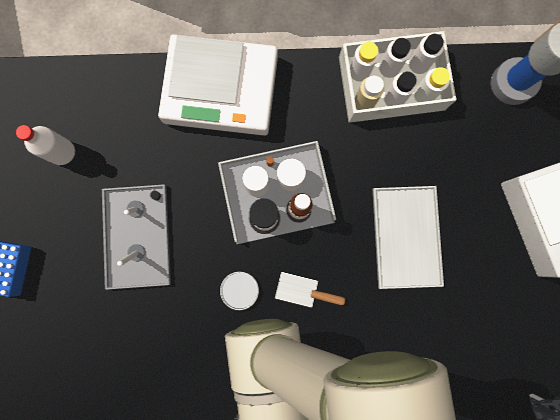

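The scene picture shows the bay at about (275,250): the bottle at (247,220), the jar at (285,213), the short beaker at (257,260) and the tall beaker at (295,248). The pegs are on the right at (410,180) and (422,220), and the empty steel tray is on the left at (138,220). The networks agree with this. The bay is turned about 11.5°. I'll work out the peg lean and the wrist camera mount, then plan the first move.

```bash
cat >> h.py <<'E'
np.set_printoptions(precision=2,suppress=True)
def ray(p,uv,z,pose=None):
    K=np.array(p['intrinsics']); d=np.linalg.inv(K)@[uv[0],uv[1],1]
    if 'view' in p:
        V=np.array(p['view']); Rm=V[:3,:3].T; c=-Rm@V[:3,3]
    else:
        M=np.array(p['mount']); T=np.eye(4); T[:3,:3]=rot(pose['ee_rot']); T[:3,3]=pose['eef_pos']
        W=T@M; Rm=W[:3,:3]; c=W[:3,3]
    d=Rm@d; return c+d*(z-c[2])/d[2]
def proj(p,X,pose=None):
    K=np.array(p['intrinsics'])
    if 'view' in p: V=np.array(p['view'])
    else:
        M=np.array(p['mount']); T=np.eye(4); T[:3,:3]=rot(pose['ee_rot']); T[:3,3]=pose['eef_pos']; V=np.linalg.inv(T@M)
    q=K@(V[:3,:3]@np.array(X)+V[:3,3]); return q[:2]/q[2]
def jaw():
    z=rot(ctrl.sense()['ee_rot'])[:,2]; return np.degrees(np.arctan2(z[1],z[0]))
def go(x,y,z,theta=None):
    "rows numbers to TCP x,y,z (mm) and jaw angle deg"
    s=ctrl.sense(); Rm=rot(s['ee_rot']); d=Rm.T@(np.array([x,y,z])-s['eef_pos'])/10
    t=0 if theta is None else -((theta-jaw()+90)%180-90)/5
    print('t=%.1f'%s['time_s'],'pos',np.array(s['eef_pos']),'jaw %.1f'%jaw(),'F',np.array(s['force']),'g %.3f'%s['grip_width'],'-> shift',d,'turn %.2f'%t)
def shot(n,names,conf=0.4,f='spot_point'):
    s=ctrl.sense(); p=capture('wrist'); save(p,n)
    for t in names:
        r=getattr(nets,f)(p,t); print(t,[(np.round(a['location'],1),round(a['confidence'],2)) for a in r[:2]])
    return s,p
E
python3 - <<'E'
from h import *
s=ctrl.sense();p=capture('wrist');save(p,'w0');print(p['mount'],p['intrinsics'])
go(520,-15,340,-78.5)
p=capture('top'); i=p['pixels'][:,:,::-1]
a=cv2.resize(i[175:300,90:190],None,fx=6,fy=4.8)
q=capture('scene'); j=q['pixels'][:,:,::-1]
b=cv2.resize(j[145:265,360:460],None,fx=5,fy=5)
cv2.imwrite('pics/pegt.png',cv2.resize(i[175:300,90:190],None,fx=4.7,fy=4.7,interpolation=cv2.INTER_CUBIC))
cv2.imwrite('pics/pegs.png',b)
E
```

```text
[[  -0.     -0.33    0.95 -142.17]
 [  -0.     -0.95   -0.33   84.78]
 [   1.     -0.      0.     -0.5 ]
 [   0.      0.      0.      1.  ]] [[366.85   0.   284.8 ]
 [  0.   366.85 209.2 ]
 [  0.     0.     1.  ]]
t=1.9 pos [ 172.99 -495.69  231.3 ] jaw -70.8 F [0.16 0.1  0.61] g 1.000 -> shift [-10.87  48.6  -33.95] turn 1.55
```

View pics/pegt.png

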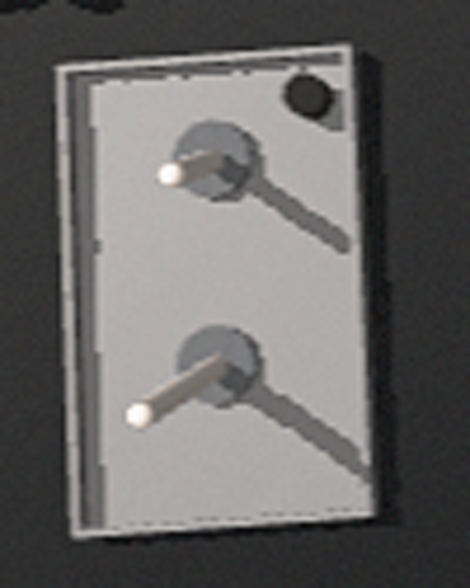

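View pics/pegs.png

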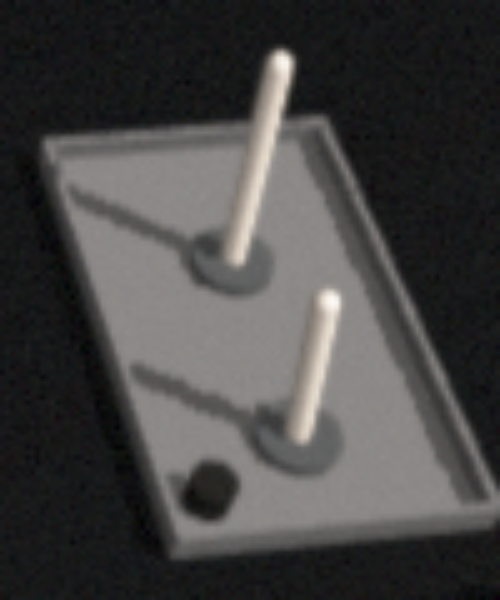

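```bash
python3 - <<'E'
from h import *
p=capture('top');q=capture('scene')
def tri(a,b):
    A=[]
    for c,uv in((p,a),(q,b)):
        P=np.array(c['intrinsics'])@np.array(c['view'])[:3]
        A+= [uv[0]*P[2]-P[0],uv[1]*P[2]-P[1]]
    A=np.array(A);A[:,:3]
    return np.linalg.lstsq(A[:,:3],-A[:,3],rcond=None)[0]
T=lambda u,v:(90+u/4.7-.4,175+v/4.7-.4); S=lambda u,v:(360+u/5-.4,145+v/5-.4)
for n,tt,tb,st,sb,h in(('tall',(140,413),(222,366),(281,58),(235,258),124),('short',(172,173),(215,157),(328,297),(299,437),92)):
    print(n,'tip',tri(T(*tt),S(*st)),ray(p,T(*tt),h-5),ray(q,S(*st),h-5),'base',tri(T(*tb),S(*sb)),ray(p,T(*tb),12),ray(q,S(*sb),12))
E
```

```text
tall tip [421.64 333.68 122.38] [422.01 336.2  119.  ] [418.49 333.77 119.  ] base [445.92 333.96   7.03] [445.65 331.98  12.  ] [449.81 332.18  12.  ]
short tip [534.7  331.27  89.41] [535.26 333.09  87.  ] [532.96 331.18  87.  ] base [552.71 336.97   6.7 ] [552.21 336.09  12.  ] [556.17 333.41  12.  ]
```

Emit:
{"op": "send_rows", "data": {
  "rows": "1 -10.9 0 0 0;1 -10.9 0 0 0;1 -10.9 0 0 0;1 -10.9 4 -3 0.2;1 -10.9 8 -6 0.4;1 -10.9 12 -9 0.6;1 -10.9 16 -12 0.8;1 -10.9 20 -15 1;1 -10.9 24 -17 1.55;1 -10.9 28 -20 1.55;1 -10.9 32 -22 1.55;1 -10.9 36 -25 1.55"
}}

```text
time_s: 3.35
eef_pos: [431.5, -139.6, 339.9]
ee_rot: [0.547, 0.448, 0.547, -0.448]
force: [1.2, 0.2, -0.5]
grip_width: 1.005
```

Emit:
{"op": "send_rows", "data": {
  "rows": "1 0 4 -3 0;1 0 8 -6 0;1 0 10 -9 0;1 0 11.4 -10.5 0;1 0 11.4 -10.5 0;1 0 11.4 -10.5 0;1 0 11.4 -10.5 0"
}}

```text
time_s: 4.05
eef_pos: [521.0, -16.3, 340.2]
ee_rot: [0.547, 0.448, 0.547, -0.448]
force: [0.4, 0.5, 0.4]
grip_width: 0.999
```

```bash
python3 - <<'E'
from h import *
go(539,-58,127,-78.5)
s,p=shot('w1',['bottle','jar','tall_beaker','short_beaker','large_mat','small_mat'])
W=np.eye(4);W[:3,:3]=rot(s['ee_rot']);W[:3,3]=s['eef_pos'];print((W@p['mount']))
E
```

```text
t=4.0 pos [520.97 -16.26 340.21] jaw -78.6 F [0.41 0.52 0.37] g 0.999 -> shift [21.32  0.95  4.45] turn -0.01
bottle []
jar [(array([518.9,  25.6,  -0.3]), 0.97)]
tall_beaker [(array([601.7,  39.7,  97.3]), 0.88)]
short_beaker [(array([618.7, -42.3,  68.5]), 0.69)]
large_mat []
small_mat []
[[  0.2   -0.93  -0.32 603.91]
 [ -0.98  -0.19  -0.06   1.12]
 [  0.     0.33  -0.95 482.36]
 [  0.     0.     0.     1.  ]]
```

View pics/w1.png

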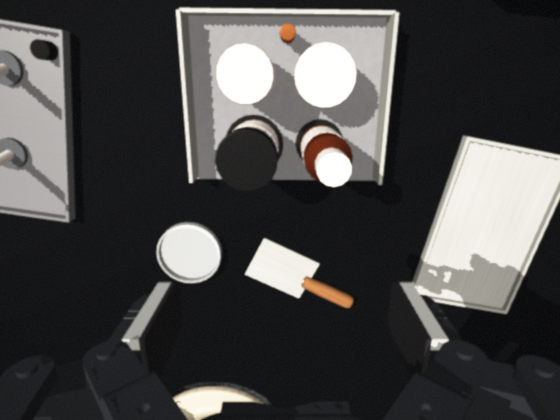

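The wrist view shows the bottle cap at (333,167), the jar cap at (247,157), the tall beaker at (245,73), the short beaker at (325,75), and a small orange knob by the back kerb at (288,32). I'll turn these pixels into positions.

```bash
cat >> h.py <<'E'
def white(p,seed,z,pose,thr=200,show=True):
    g=p['pixels'].min(2); m=(g>thr).astype(np.uint8)
    n,l,st,c=cv2.connectedComponentsWithStats(m)
    k=l[int(seed[1]),int(seed[0])]
    if k==0: print('no comp',g[int(seed[1]),int(seed[0])]); return
    cs,_=cv2.findContours((l==k).astype(np.uint8),cv2.RETR_EXTERNAL,cv2.CHAIN_APPROX_NONE)
    pts=max(cs,key=len)[:,0]
    X=np.array([ray(p,u,z,pose) for u in pts])[:,:2]
    (a,b),r=cv2.minEnclosingCircle(X.astype(np.float32))
    A=np.c_[2*X,np.ones(len(X))]; s=np.linalg.lstsq(A,(X**2).sum(1),rcond=None)[0]
    print('circle minenc (%.1f %.1f) r %.1f  lsq (%.1f %.1f) r %.1f'%(a,b,r,s[0],s[1],np.sqrt(s[2]+s[0]**2+s[1]**2)),'px area',st[k][4])
    return s[:2]
E
python3 - <<'E'
from h import *
s=ctrl.sense();p=capture('wrist')
for sd,z,n in(((333,167),158,'bottlecap'),((245,73),94,'tall'),((325,75),70,'short')): print(n);white(p,sd,z,s)
print('jar cap', ray(p,(247,157),116,s), ray(p,(216,157),116,s),ray(p,(278,157),116,s),ray(p,(247,127),116,s),ray(p,(247,189),116,s))
print('knob',ray(p,(288,32),15,s))
for u in ((180,12),(397,13),(383,183),(190,181)): print(u,ray(p,u,35,s))
for u in ((470,137),(560,155),(507,312)): print(u,ray(p,u,12,s))
E
```

```text
bottlecap
circle minenc (541.3 -55.1) r 17.8  lsq (541.4 -55.7) r 16.1 px area 1033
tall
circle minenc (603.8 42.5) r 28.7  lsq (603.8 42.5) r 28.2 px area 2771
short
circle minenc (620.5 -38.8) r 33.3  lsq (619.8 -39.0) r 32.2 px area 3205
jar cap [527.18  24.91 116.  ] [520.97  55.52 116.  ] [533.38  -5.7  116.  ] [556.46  29.83 116.  ] [494.15  19.36 116.  ]
knob [659.12   9.01  15.  ]
(180, 12) [652.75 127.9   35.  ]
(397, 13) [ 698.75 -103.92   35.  ]
(383, 183) [ 511.62 -143.31   35.  ]
(190, 181) [465.93  95.23  35.  ]
(470, 137) [ 586.92 -241.96   12.  ]
(560, 155) [ 588.19 -364.14   12.  ]
(507, 312) [ 351.28 -390.16   12.  ]
```

```bash
python3 - <<'E'
from h import *
go(541,-56.5,127,-78.5)
E
```

```text
t=4.5 pos [521.24 -15.63 340.34] jaw -78.5 F [0.47 0.39 0.53] g 0.997 -> shift [21.33  1.12  4.4 ] turn -0.01
```

Emit:
{"op": "send_rows", "data": {
  "rows": "1 0 1.1 4.4 0;1 0 1.1 4.4 0;1 4 1.1 4.4 0;1 8 1.1 4.4 0;1 12 1.1 4.4 0;1 15 1.1 4.4 0;1 18 1.1 4.4 0;1 20 1.1 4.4 0;1 21.3 1.1 4.4 0;1 21.3 1.1 4.4 0;1 21.3 1.1 4.4 0",
  "grip_force": 40
}}

```text
time_s: 5.55
eef_pos: [541.3, -56.4, 128.2]
ee_rot: [0.548, 0.448, 0.547, -0.447]
force: [0.8, -0.3, 1.4]
grip_width: 0.998
```

Emit:
{"op": "send_rows", "data": {
  "rows": "0 0 0 0 0;0 0 0 0 0;0 0 0 0 0;0 0 0 0 0;0 0 0 0 0;0 0 0 0 0;0 0 0 0 0;0 0 0 0 0;0 0 0 0 0;0 0 0 0 0",
  "grip_force": 40
}}

```text
time_s: 6.55
eef_pos: [541.2, -56.5, 127.8]
ee_rot: [0.548, 0.448, 0.547, -0.447]
force: [-0.5, -1.1, 6.1]
grip_width: 0.362
```

```bash
python3 - <<'E'
from h import *
go(541,-56.5,250,-78.5)
s,p=shot('w2',['bottle','jar'])
E
```

```text
t=6.5 pos [541.16 -56.52 127.81] jaw -78.5 F [-0.52 -1.07  6.11] g 0.362 -> shift [-12.22  -0.     0.  ] turn -0.00
bottle []
jar [(array([521.7,  24.1,   0.4]), 0.66)]
```

View pics/w2.png

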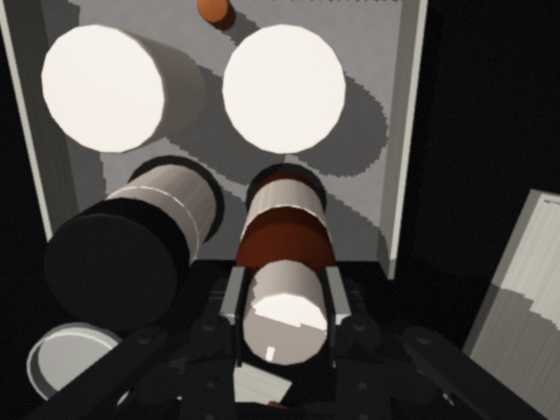

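Emit:
{"op": "send_rows", "data": {
  "rows": "0 -0.5 0 0 0;0 -1.5 0 0 0;0 -3.5 0 0 0;0 -6 0 0 0;0 -8.5 0 0 0;0 -11 0 0 0;0 -13 0 0 0;0 -14.5 0 0 0;0 -15 0 0 0;0 -15 -0.4 1.5 0;0 -15 -1.1 4 0;0 -15 -1.9 6.5 0"
}}

```text
time_s: 7.9
eef_pos: [534.6, -125.0, 276.2]
ee_rot: [0.547, 0.447, 0.548, -0.448]
force: [0.1, 0.0, -3.4]
grip_width: 0.36
```

Emit:
{"op": "send_rows", "data": {
  "rows": "0 0 -0.7 2.5 0;0 0 -1.4 5 0;0 0 -2.1 7.5 0;0 0 -2.9 10 0;0 0 -3.6 12.5 0;0 0 -4.2 14.5 0;0 0 -4.7 16.5 0;0 0 -5.1 17.8 0;0 0 -5.3 18.5 0;0 0 -5.3 18.5 0;0 0 -5.3 18.5 0"
}}

```text
time_s: 9.0
eef_pos: [520.1, -315.1, 277.1]
ee_rot: [0.547, 0.447, 0.548, -0.447]
force: [0.3, -0.2, -2.4]
grip_width: 0.362
```

```bash
python3 - <<'E'
from h import *
go(522,-316,127,-78.5)
p=capture('top');save(p,'t1');print([ (t,nets.spot_point(p,t)[:1]) for t in ('tray','bottle','jar')])
E
```

```text
t=9.0 pos [ 520.12 -315.11  277.15] jaw -78.5 F [ 0.3  -0.16 -2.36] g 0.362 -> shift [15.01  0.17  0.13] turn 0.00
[('tray', []), ('bottle', [{'location': [516.7, -313.4, 157.4], 'confidence': 0.62}]), ('jar', [{'location': [524.6, 24.8, 2.3], 'confidence': 0.8}])]
```

View pics/t1.png

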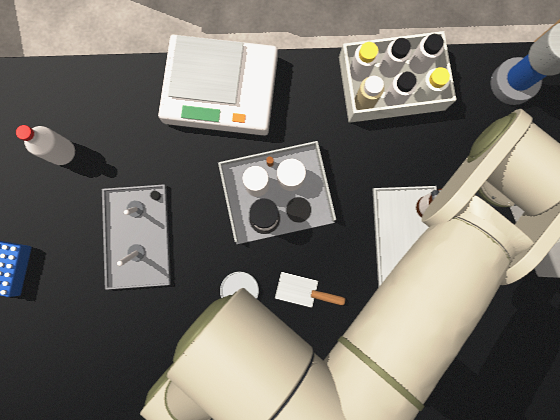

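Emit:
{"op": "send_rows", "data": {
  "rows": "0 1 0.1 0.1 0;0 3 0.1 0.1 0;0 5.5 0.1 0.1 0;0 8 0.1 0.1 0;0 10.5 0.1 0.1 0;0 12.5 0.1 0.1 0;0 13.8 0.1 0.1 0;0 14.4 0.1 0.1 0;0 14.7 0.1 0.1 0;0 14.9 0.1 0.1 0;0 15.05 0.1 0.1 0;0 15.05 0.1 0.1 0"
}}

```text
time_s: 10.4
eef_pos: [521.4, -316.6, 127.2]
ee_rot: [0.548, 0.447, 0.547, -0.447]
force: [-0.5, -0.6, -3.4]
grip_width: 0.361
```

```bash
python3 - <<'E'
from h import *
go(522,-316,127,-78.5)
E
```

```text
t=10.4 pos [ 521.39 -316.56  127.18] jaw -78.5 F [-0.53 -0.61 -3.42] g 0.361 -> shift [ 0.02  0.07 -0.04] turn -0.00
```

Emit:
{"op": "send_rows", "data": {
  "rows": "0 0.07 0 0 0;0 0.14 0 0 0;0 0.2 0 0 0;0 0.2 0 0 0;0 0.2 0 0 0"
}}

```text
time_s: 10.9
eef_pos: [521.6, -316.7, 125.8]
ee_rot: [0.548, 0.447, 0.547, -0.447]
force: [-1.0, 0.7, 5.5]
grip_width: 0.362
```

Emit:
{"op": "send_rows", "data": {
  "rows": "0.45 0 0 0 0;0.6 0 0 0 0;0.8 0 0 0 0;0.9 0 0 0 0;0.9 0 0 0 0;0.9 0 0 0 0;0.9 -1 0 0 0;0.9 -3 0 0 0;0.9 -6 0 0 0;0.9 -10 0 0 0;0.9 -13 0 0 0;0.9 -15 0 0 0"
}}

```text
time_s: 12.1
eef_pos: [521.5, -316.6, 278.4]
ee_rot: [0.549, 0.447, 0.546, -0.447]
force: [0.6, -0.1, 0.2]
grip_width: 0.903
```

```bash
python3 - <<'E'
from h import *
go(530,25,280,-78.5)
s,p=shot('w3',['bottle'])
E
```

```text
t=12.1 pos [ 521.5  -316.61  278.39] jaw -78.5 F [ 0.55 -0.13  0.17] g 0.903 -> shift [ -0.25   7.64 -33.31] turn -0.00
bottle [(array([ 525.2, -316.8,   10.2]), 0.79)]
```

View pics/w3.png

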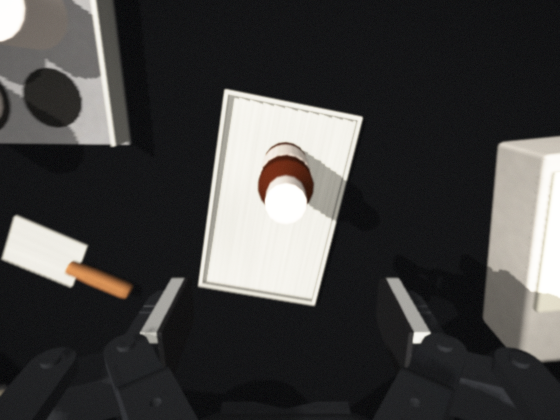

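```bash
python3 - <<'E'
from h import *
go(524.5,24.8,250,-78.5)
E
```

```text
t=12.2 pos [ 521.87 -316.96  278.63] jaw -78.5 F [-0.06 -0.12  0.61] g 0.903 -> shift [  2.72   7.06 -33.45] turn -0.00
```

Emit:
{"op": "send_rows", "data": {
  "rows": "1 0 0.8 -4 0;1 0 1.7 -8 0;1 0 2.5 -12 0;1 0 3.4 -16 0;1 0 4.2 -20 0;1 0 5.1 -24 0;1 0 5.9 -28 0;1 0 6.5 -31 0;1 0 7 -33 0;1 0 7.06 -33.45 0;1 0 7.06 -33.45 0"
}}

```text
time_s: 13.3
eef_pos: [523.6, 25.5, 274.4]
ee_rot: [0.548, 0.447, 0.548, -0.447]
force: [0.4, -0.2, -0.9]
grip_width: 0.999
```

```bash
python3 - <<'E'
from h import *
go(524.5,24.8,83,-78.5)
s,p=shot('w4',['jar','small_mat','large_mat'])
E
```

```text
t=13.3 pos [523.59  25.54 274.35] jaw -78.5 F [ 0.4  -0.19 -0.88] g 0.999 -> shift [19.14  0.09  0.09] turn 0.01
jar [(array([519.7,  22.5,  -2.4]), 0.83)]
small_mat [(array([541.8, -58.3,   6. ]), 0.93)]
large_mat []
```

View pics/w4.png

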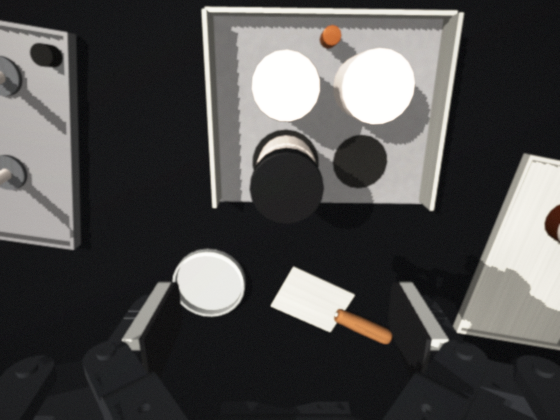

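```bash
python3 - <<'E'
from h import *
s=ctrl.sense();p=capture('wrist')
m=[ray(p,u,116,s) for u in((250,185),(324,185),(287,145),(287,223))]; print((m[0]+m[1])/2,(m[2]+m[3])/2,np.linalg.norm(m[0]-m[1]),np.linalg.norm(m[2]-m[3]))
m=[ray(p,u,6,s) for u in((333,161),(387,161),(360,135),(360,187))]; print('smat',(m[0]+m[1])/2,(m[2]+m[3])/2,np.linalg.norm(m[0]-m[1]),np.linalg.norm(m[2]-m[3]))
E
```

```text
[526.62  23.64 116.  ] [526.28  23.57 116.  ] 62.7539049245234 68.38335259386389
smat [541.22 -58.45   6.  ] [540.55 -58.63   6.  ] 61.19188398972154 59.80021760227453
```

Emit:
{"op": "send_rows", "data": {
  "rows": "1 3 0.2 0.2 0;1 7 0.2 0.2 0;1 11 0.2 0.2 0;1 14 0.2 0.2 0;1 16.5 0.2 0.2 0;1 18 0.2 0.2 0;1 18.8 0.2 0.2 0;1 19.2 0.2 0.2 0;1 19.2 0.2 0.2 0;1 19.2 0.2 0.2 0"
}}

```text
time_s: 14.55
eef_pos: [526.6, 23.7, 83.6]
ee_rot: [0.548, 0.448, 0.547, -0.447]
force: [0.3, 0.5, -0.1]
grip_width: 0.996
```

Emit:
{"op": "send_rows", "data": {
  "rows": "0 0 0 0 0;0 0 0 0 0;0 0 0 0 0;0 0 0 0 0;0 0 0 0 0;0 0 0 0 0;0 0 0 0 0",
  "grip_force": 45
}}

```text
time_s: 15.25
eef_pos: [526.6, 24.0, 83.7]
ee_rot: [0.548, 0.448, 0.547, -0.447]
force: [-1.1, 2.0, 5.3]
grip_width: 0.74
```

```bash
python3 - <<'E'
from h import *
go(411,-316,230,-78.5)
E
```

```text
t=15.2 pos [526.61  24.    83.68] jaw -78.5 F [-1.08  2.02  5.35] g 0.740 -> shift [-14.65 -18.08  31.02] turn -0.00
```

Emit:
{"op": "send_rows", "data": {
  "rows": "0 -0.5 0 0 0;0 -1.5 0 0 0;0 -3.5 0 0 0;0 -6 0 0 0;0 -8.5 0 0 0;0 -11 0 0 0;0 -13 0 0 0;0 -14 0 0 0;0 -14 -0.9 1.5 0;0 -14 -2.3 4 0;0 -14 -3.8 6.5 0;0 -14 -5.2 9 0"
}}

```text
time_s: 16.45
eef_pos: [492.3, -75.5, 222.5]
ee_rot: [0.547, 0.447, 0.548, -0.448]
force: [0.0, 0.7, -3.2]
grip_width: 0.731
```

Emit:
{"op": "send_rows", "data": {
  "rows": "0 0 -1.5 2.5 0;0 0 -2.9 5 0;0 0 -4.4 7.5 0;0 0 -5.8 10 0;0 0 -7.3 12.5 0;0 0 -8.8 15 0;0 0 -10.2 17.5 0;0 0 -11.5 19.5 0;0 0 -12.4 21.2 0;0 0 -12.9 22 0;0 0 -12.9 22 0;0 0 -12.9 22 0"
}}

```text
time_s: 17.65
eef_pos: [410.7, -315.3, 222.7]
ee_rot: [0.547, 0.448, 0.548, -0.447]
force: [0.8, 0.2, -3.2]
grip_width: 0.737
```

```bash
python3 - <<'E'
from h import *
go(411,-316,83,-78.5)
E
```

```text
t=17.6 pos [ 410.7  -315.28  222.66] jaw -78.5 F [ 0.75  0.16 -3.19] g 0.737 -> shift [13.97  0.02  0.09] turn 0.00
```

Emit:
{"op": "send_rows", "data": {
  "rows": "0 1 0 0 0;0 3 0 0 0;0 5.5 0 0 0;0 8 0 0 0;0 10.5 0 0 0;0 12.2 0 0 0;0 13.2 0 0 0;0 13.7 0 0 0;0 13.9 0 0 0;0 14 0 0 0;0 14.1 0 0 0;0 14.1 0 0 0"
}}

```text
time_s: 18.85
eef_pos: [410.7, -316.2, 82.1]
ee_rot: [0.548, 0.447, 0.547, -0.447]
force: [-0.4, 0.2, -3.6]
grip_width: 0.735
```

Emit:
{"op": "send_rows", "data": {
  "rows": "0 0 0 0 0;0 0.05 0 0 0;0 0.05 0 0 0"
}}

```text
time_s: 19.15
eef_pos: [410.7, -316.1, 81.7]
ee_rot: [0.548, 0.447, 0.547, -0.447]
force: [0.4, 1.1, 2.3]
grip_width: 0.74
```

Emit:
{"op": "send_rows", "data": {
  "rows": "0.85 0 0 0 0;1 0 0 0 0;1 0 0 0 0;1 0 0 0 0;1 0 0 0 0;1 -1 0 0 0;1 -3 0 0 0;1 -7 0 0 0;1 -11 0 0 0;1 -15 0 0 0;1 -18 0 0 0;1 -20 0 0 0"
}}

```text
time_s: 20.35
eef_pos: [410.7, -316.1, 284.7]
ee_rot: [0.549, 0.447, 0.546, -0.448]
force: [-0.2, 0.1, -0.5]
grip_width: 0.998
```

```bash
python3 - <<'E'
from h import *
go(530,0,330,11.5)
s,p=shot('w5',['bottle','jar'])
E
```

```text
t=20.4 pos [ 410.68 -316.11  284.66] jaw -78.5 F [-0.21  0.06 -0.54] g 0.998 -> shift [ -4.6   18.   -28.58] turn 18.00
bottle [(array([ 523.3, -317.7,    9.4]), 0.89)]
jar [(array([ 406.1, -316.4,   -2.5]), 0.67)]
```

View pics/w5.png

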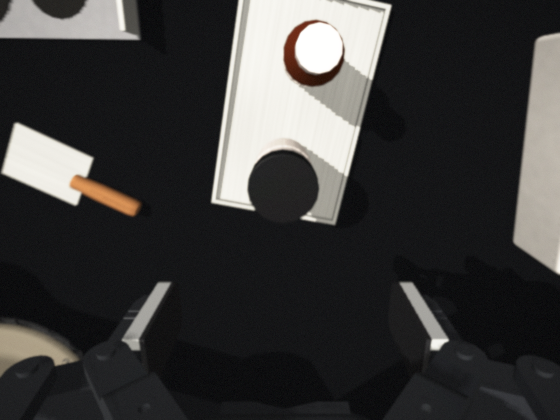

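Emit:
{"op": "send_rows", "data": {
  "rows": "1 -1 2.3 -3.6 0;1 -2 4.6 -7.2 0;1 -3 6.9 -10.8 0;1 -4 9.2 -14.4 0;1 -5 11.5 -18 0;1 -5 13 -20.6 0;1 -5 14 -23 0;1 -5 15 -25 0;1 -5 15.5 -26.5 0;1 -5 15.5 -27.5 0;1 -5 15.5 -27.5 0;1 -5 15.5 -27.5 0"
}}

```text
time_s: 21.7
eef_pos: [507.4, -16.1, 330.9]
ee_rot: [0.547, 0.447, 0.548, -0.448]
force: [0.8, 0.0, -0.5]
grip_width: 1.0
```

```bash
python3 - <<'E'
from h import *
s,p=shot('w6',['large_mat','small_mat','tall_beaker','short_beaker'])
go(600,42,150,11.5)
p=capture('wrist')
i=p['pixels'][:,:,::-1]; cv2.imwrite('pics/w6z.png',cv2.resize(i[30:230,180:440],None,fx=3,fy=3,interpolation=cv2.INTER_CUBIC))
white(p,(245,90),94,s,190); white(p,(325,90),70,s,190)
E
```

```text
large_mat [(array([523.1,  23.6,   0.4]), 0.56)]
small_mat [(array([540.3, -55.4,   6.8]), 0.69)]
tall_beaker [(array([601.8,  38.4,  93.2]), 0.55)]
short_beaker [(array([616. , -41.3,  67.3]), 0.59)]
t=21.9 pos [507.65 -16.18 331.22] jaw -78.6 F [ 0.39 -0.46  0.53] g 1.002 -> shift [18.12 10.21 -3.87] turn 17.99
circle minenc (605.4 42.3) r 39.1  lsq (607.9 43.7) r 31.9 px area 3655
circle minenc (629.5 -41.1) r 58.7  lsq (627.0 -45.2) r 42.2 px area 5024
```

View pics/w6z.png

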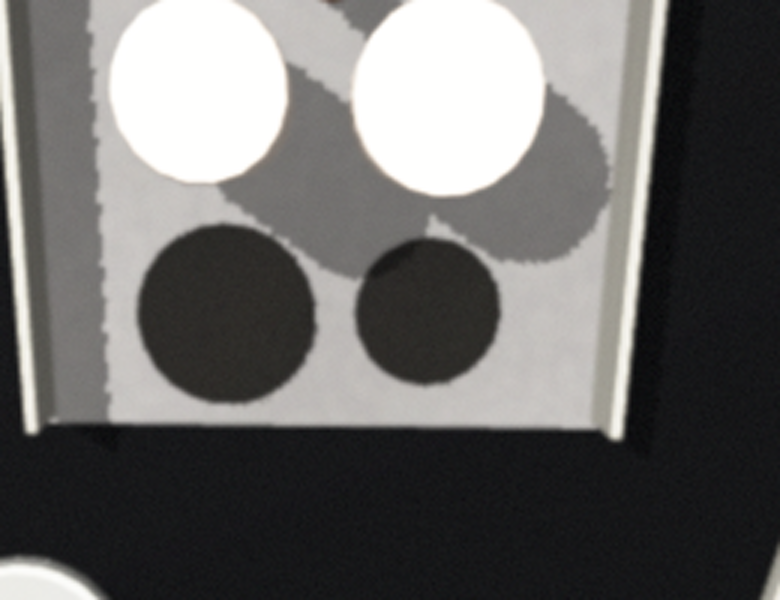

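The mats are now clear in the wrist view, large at (255,134) and small at (322,134). I'll fit them and the beaker tops precisely.

```bash
cat >> h.py <<'E'
def dark(p,seed,z,pose,lo=30,tol=25):
    g=p['pixels'].astype(int); c=g[int(seed[1]),int(seed[0])]; m=(abs(g-c).max(2)<tol).astype(np.uint8)
    n,l,st,_=cv2.connectedComponentsWithStats(m,connectivity=4); k=l[int(seed[1]),int(seed[0])]
    pts=max(cv2.findContours((l==k).astype(np.uint8),cv2.RETR_EXTERNAL,cv2.CHAIN_APPROX_NONE)[0],key=len)[:,0]
    X=np.array([ray(p,u,z,pose) for u in pts])[:,:2]
    A=np.c_[2*X,np.ones(len(X))]; s=np.linalg.lstsq(A,(X**2).sum(1),rcond=None)[0]
    print('disk (%.1f %.1f) r %.1f area %d'%(s[0],s[1],np.sqrt(s[2]+s[0]**2+s[1]**2),st[k][4])); return s[:2]
E
python3 - <<'E'
from h import *
s=ctrl.sense();p=capture('wrist')
dark(p,(255,134),6,s);dark(p,(322,140),6,s)
for t in (215,230,245): white(p,(247,65),94,s,t); white(p,(330,65),70,s,t)
p=capture('top')
dark(p,(264,217),6,None);dark(p,(299,211),6,None)
for t in (230,245): white(p,(255,179),94,None,t); white(p,(291,173),70,None,t)
s=ctrl.sense()
E
```

```text
disk (522.1 25.4) r 35.9 area 2657
disk (540.5 -56.6) r 29.0 area 1753
circle minenc (603.8 42.4) r 28.5  lsq (603.7 42.3) r 27.8 px area 2938
circle minenc (619.9 -38.9) r 32.7  lsq (619.6 -39.0) r 31.9 px area 3395
circle minenc (603.7 42.3) r 28.1  lsq (603.7 42.3) r 27.5 px area 2878
circle minenc (619.6 -38.9) r 32.3  lsq (619.6 -39.0) r 31.6 px area 3339
circle minenc (603.7 42.3) r 27.7  lsq (603.6 42.2) r 27.1 px area 2786
circle minenc (619.4 -39.0) r 31.7  lsq (619.5 -39.0) r 31.1 px area 3225
disk (517.9 32.8) r 36.0 area 614
disk (564.1 -36.0) r 52.0 area 526
no comp 180
no comp 197
no comp 180
no comp 197
```

Emit:
{"op": "send_rows", "data": {
  "rows": "1 1 1 -0.4 -1.7;1 2 2 -0.8 -3.4;1 3 3 -1.2 -5.1;1 4 4.5 -1.6 -6.8;1 5 6 -2 -8.5;1 6 7.5 -2.4 -10.2;1 7 9 -2.8 -11.9;1 8 10 -3.2 -13.6;1 9 10.6 -3.8 -15.3;1 10 10.6 -3.8 -17;1 11 10.6 -3.8 -18.1;1 13 10.6 -3.8 -18.1"
}}

```text
time_s: 23.3
eef_pos: [604.6, 42.6, 201.8]
ee_rot: [0.704, -0.075, 0.702, 0.075]
force: [-0.1, 0.1, -0.5]
grip_width: 0.998
```

Emit:
{"op": "send_rows", "data": {
  "rows": "1 0 0 0 0;1 0 0 0 0;1 0 0 0 0"
}}

```text
time_s: 23.6
eef_pos: [604.4, 42.6, 202.4]
ee_rot: [0.704, -0.074, 0.703, 0.074]
force: [0.7, 0.2, 0.7]
grip_width: 1.003
```

```bash
python3 - <<'E'
from h import *
go(603.7,42.4,50,12)
s,p=shot('w7',['tall_beaker','short_beaker'])
E
```

```text
t=23.6 pos [604.41  42.6  202.44] jaw 12.0 F [0.73 0.22 0.73] g 1.003 -> shift [15.24  0.   -0.1 ] turn -0.00
tall_beaker [(array([604.2,  41.1,  95.1]), 0.8)]
short_beaker [(array([615. , -40.1,  69.2]), 0.91)]
```

View pics/w7.png

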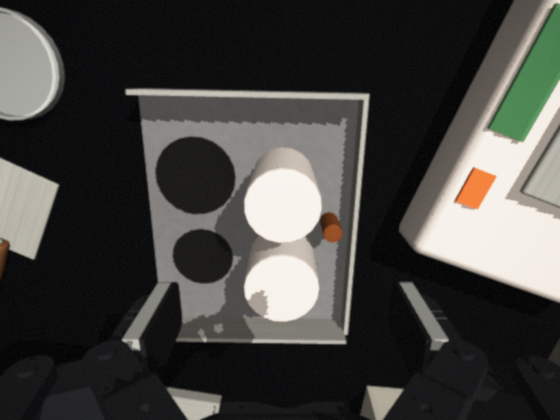

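Emit:
{"op": "send_rows", "data": {
  "rows": "1 2 0 0 0;1 5 0 0 0;1 8 0 0 0;1 11 0 0 0;1 13 0 0 0;1 14.5 0 0 0;1 15.2 0 0 0;1 15.2 0 0 0;1 15.2 0 0 0"
}}

```text
time_s: 24.65
eef_pos: [604.6, 42.7, 50.3]
ee_rot: [0.704, -0.074, 0.703, 0.074]
force: [0.0, -0.3, 0.7]
grip_width: 0.999
```

Emit:
{"op": "send_rows", "data": {
  "rows": "0 0 0 0 0;0 0 0 0 0;0 0 0 0 0;0 0 0 0 0;0 0 0 0 0;0 0 0 0 0;0 0 0 0 0;0 0 0 0 0",
  "grip_force": 22
}}

```text
time_s: 25.45
eef_pos: [604.4, 42.7, 50.3]
ee_rot: [0.704, -0.074, 0.703, 0.074]
force: [-1.6, 0.4, 5.3]
grip_width: 0.679
```

```bash
python3 - <<'E'
from h import *
go(431,333,250,90)
s,p=shot('w8',['tall_beaker','short_beaker'])
E
```

```text
t=25.4 pos [604.42  42.7   50.28] jaw 12.0 F [-1.57  0.36  5.29] g 0.679 -> shift [-20.    31.99 -10.9 ] turn -15.60
tall_beaker [(array([606.8,  40.3,  93.5]), 0.94)]
short_beaker []
```

View pics/w8.png

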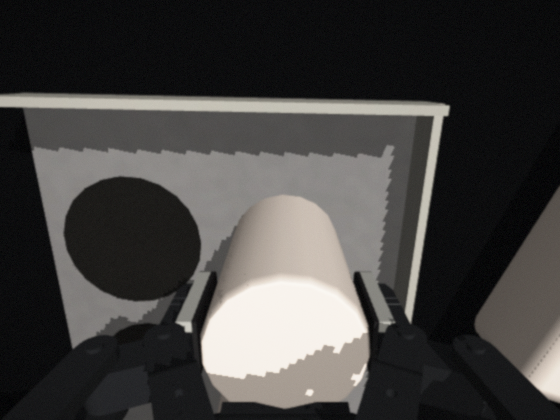

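Emit:
{"op": "send_rows", "data": {
  "rows": "0 -0.5 0 0 0;0 -2 0 0 0;0 -5 0 0 0;0 -8 0 0 0;0 -11 0 0 0;0 -14 0 0 0;0 -17 0 0 0;0 -20 0 0 0;0 -23 0 0 0;0 -25 0 0 0;0 -25 0 0 0"
}}

```text
time_s: 26.7
eef_pos: [604.5, 42.7, 303.1]
ee_rot: [0.705, -0.074, 0.701, 0.073]
force: [0.0, -1.1, -1.4]
grip_width: 0.678
```

Emit:
{"op": "send_rows", "data": {
  "rows": "0 0 1.5 0.3 -1;0 0 4 0.9 -2.4;0 0 7 1.6 -3.9;0 0 10 2.3 -5.4;0 0 13 3 -6.9;0 0 16 3.7 -8.4;0 0 19 4.4 -9.9;0 0 22 5 -11.4;0 0 25 5.7 -12.9;0 0 27 6.2 -14.4;0 0 28.3 6.5 -15.6;0 0 28.3 6.5 -15.6"
}}

```text
time_s: 27.9
eef_pos: [608.1, 334.5, 297.7]
ee_rot: [0.499, -0.5, 0.5, 0.501]
force: [0.7, -0.5, -0.4]
grip_width: 0.677
```

```bash
python3 - <<'E'
from h import *
go(431,333,250,90)
s,p=shot('w9',['tall_beaker','tall_peg','short_peg'])
E
```

```text
t=27.9 pos [608.14 334.49 297.66] jaw 90.2 F [ 0.67 -0.49 -0.45] g 0.677 -> shift [ 4.8 17.7 -0.1] turn 0.03
tall_beaker [(array([609.3, 333.3, 345.8]), 0.65)]
tall_peg []
short_peg [(array([529.8, 329.1,  92.9]), 0.76)]
```

View pics/w9.png

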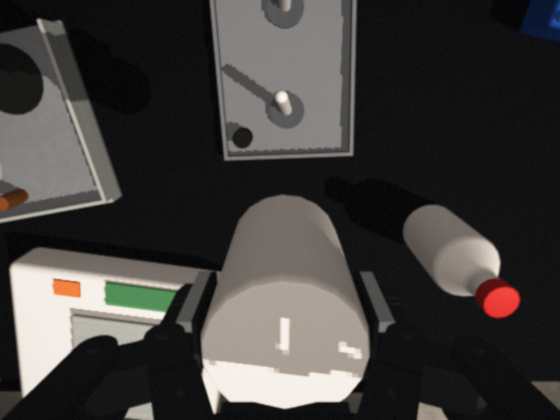

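Emit:
{"op": "send_rows", "data": {
  "rows": "0 0 1.5 0 0;0 0 4 0 0;0 0 6 0 0;0 0 7 0 0;0 0 7 0 0;0 0 7 0 0;0 0 7 0 0"
}}

```text
time_s: 28.8
eef_pos: [539.4, 332.6, 299.1]
ee_rot: [0.5, -0.5, 0.5, 0.5]
force: [0.3, 0.1, -1.0]
grip_width: 0.676
```

```bash
python3 - <<'E'
from h import *
go(431,333,250,90)
s,p=shot('w10',['tall_peg','short_peg'])
i=p['pixels'][:,:,::-1]; cv2.imwrite('pics/w10z.png',cv2.resize(i[0:200,180:430],None,fx=3,fy=3,interpolation=cv2.INTER_CUBIC))
E
```

```text
t=28.8 pos [539.42 332.6  299.07] jaw 89.9 F [ 0.27  0.15 -1.04] g 0.676 -> shift [ 4.91 10.84  0.02] turn -0.02
tall_peg [(array([420.9, 338.5, 125.6]), 0.91)]
short_peg [(array([532. , 330.1,  93.1]), 0.74)]
```

View pics/w10z.png

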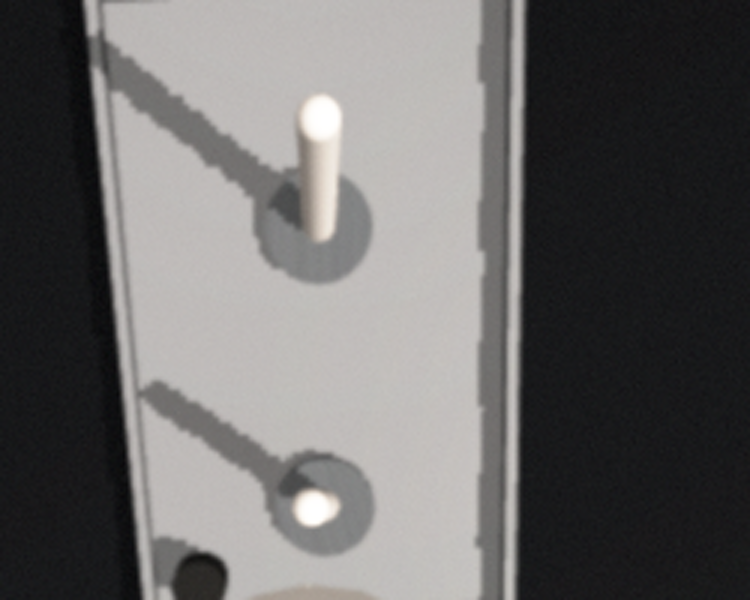

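```bash
python3 - <<'E'
from h import *
s=ctrl.sense();p=capture('wrist')
f=lambda u,v:(180+u/3-.3,v/3-.3)
print('tall tip',ray(p,f(321,117),118,s),'base',ray(p,f(318,226),8,s),'collar')
print('short tip',ray(p,f(313,508),87,s),'collar',ray(p,f(321,503),8,s))
E
```

```text
tall tip [422.08 335.1  118.  ] base [447.42 334.53   8.  ] collar
short tip [535.78 332.71  87.  ] collar [551.63 335.71   8.  ]
```

Emit:
{"op": "send_rows", "data": {
  "rows": "0 0 1.5 0 0;0 0 4 0.1 0;0 0 7 0.1 0;0 0 9.5 0.2 0;0 0 10.8 0.2 0;0 0 10.8 0.2 0;0 2 10.8 0.2 0;0 5 10.8 0.2 0;0 8 10.8 0.2 0;0 10 10.8 0.2 0;0 11 10.8 0.2 0;0 11 10.8 0.2 0"
}}

```text
time_s: 30.2
eef_pos: [431.1, 334.8, 188.3]
ee_rot: [0.499, -0.5, 0.501, 0.5]
force: [-0.2, -0.4, -1.0]
grip_width: 0.676
```

```bash
python3 - <<'E'
from h import *
go(431.5,334.5,90,90)
p=capture('scene'); save(p,'s2'); i=p['pixels'][:,:,::-1]
q=capture('top'); j=q['pixels'][:,:,::-1]
cv2.imwrite('pics/s2z.png',np.hstack([cv2.resize(i[100:260,340:480],None,fx=2.8,fy=2.8),cv2.resize(j[170:330,60:180],None,fx=2.8,fy=2.8)]))
E
```

```text
t=30.2 pos [431.06 334.81 188.3 ] jaw 90.0 F [-0.18 -0.37 -0.99] g 0.676 -> shift [ 9.83 -0.06 -0.02] turn -0.01
```

View pics/s2z.png

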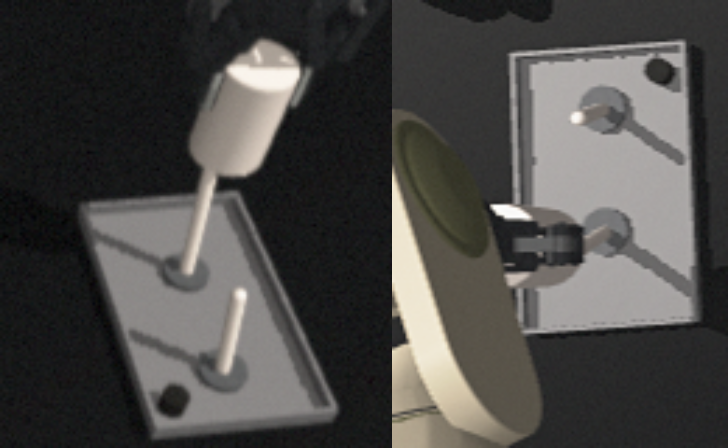

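The scene view shows the beaker above the tall peg, with the rod running up behind its front rim, in line with the plan. I'll lower it in stages and watch the force.

Emit:
{"op": "send_rows", "data": {
  "rows": "0 1 0 0 0;0 2 0 0 0;0 3 0 0 0;0 4 0 0 0;0 5 0 0 0;0 6 0 0 0;0 6 0 0 0"
}}

```text
time_s: 31.0
eef_pos: [430.2, 334.8, 127.7]
ee_rot: [0.499, -0.5, 0.501, 0.5]
force: [-0.2, -0.3, -0.9]
grip_width: 0.675
```

Emit:
{"op": "send_rows", "data": {
  "rows": "0 1 0 0 0;0 2 0 0 0;0 3 0 0 0;0 3.5 0 0 0;0 3.7 0 0 0;0 3.8 0 0 0;0 3.8 0 0 0"
}}

```text
time_s: 31.7
eef_pos: [430.9, 335.1, 91.5]
ee_rot: [0.5, -0.5, 0.5, 0.5]
force: [-0.3, 1.0, -0.7]
grip_width: 0.674
```

Emit:
{"op": "send_rows", "data": {
  "rows": "0 0 0.2 0 0;0 0 0.4 0 0;0 0 0.5 0 0;0 0.2 0.5 0 0;0 0.4 0.5 0 0;0 0.4 0.5 0 0;0 0.4 0.5 0 0"
}}

```text
time_s: 32.4
eef_pos: [425.8, 335.1, 87.2]
ee_rot: [0.5, -0.5, 0.5, 0.5]
force: [1.3, -0.4, -0.5]
grip_width: 0.677
```

Emit:
{"op": "send_rows", "data": {
  "rows": "0 0.1 0 0 0;0 0.1 0 0 0;0 0.2 0 0 0;0 0.2 0 0 0"
}}

```text
time_s: 32.8
eef_pos: [425.8, 335.1, 85.2]
ee_rot: [0.5, -0.5, 0.5, 0.5]
force: [0.8, -0.1, -0.8]
grip_width: 0.672
```

Emit:
{"op": "send_rows", "data": {
  "rows": "0 0.1 0 0 0;0 0.1 0 0 0;0 0.2 0 0 0;0 0.2 0 0 0"
}}

```text
time_s: 33.2
eef_pos: [426.0, 335.2, 84.6]
ee_rot: [0.5, -0.5, 0.5, 0.5]
force: [-5.3, -2.9, 11.7]
grip_width: 0.68
```

Emit:
{"op": "send_rows", "data": {
  "rows": "0 -0.05 0 0 0;0.75 -0.05 0 0 0;0.8 -0.05 0 0 0;0.9 -0.05 0 0 0;1 -0.05 0 0 0;1 -0.05 0 0 0;1 -0.05 0 0 0"
}}

```text
time_s: 33.9
eef_pos: [425.8, 335.1, 83.8]
ee_rot: [0.5, -0.5, 0.5, 0.5]
force: [0.1, -0.3, -1.1]
grip_width: 1.007
```

```bash
python3 - <<'E'
from h import *
s,p=shot('w11',['tall_beaker'])
p=capture('scene'); i=p['pixels'][:,:,::-1]
cv2.imwrite('pics/s3z.png',cv2.resize(i[100:260,340:480],None,fx=3.5,fy=3.5))
go(430,335,90)
E
```

```text
tall_beaker [(array([426.5, 337. , 133.6]), 0.77)]
t=34.0 pos [425.77 335.07  83.78] jaw 90.0 F [-0.54  0.47 -0.03] g 0.998 -> shift [-0.62 -0.42 -0.01] turn 0.00
```

View pics/w11.png

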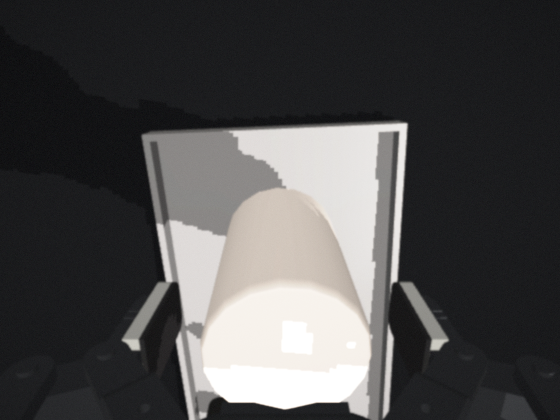

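View pics/s3z.png

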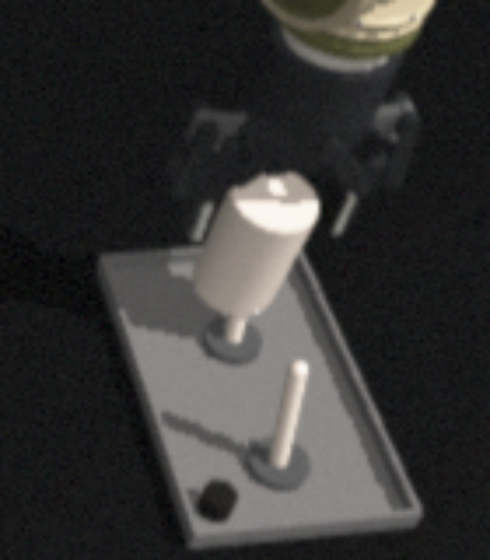

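Emit:
{"op": "send_rows", "data": {
  "rows": "1 -0.5 0 0 0;1 -2 0 0 0;1 -5 0 0 0;1 -9 0 0 0;1 -13 0 0 0;1 -17 0 0 0;1 -20 0 0 0;1 -20 0 0 0"
}}

```text
time_s: 34.85
eef_pos: [426.8, 335.6, 288.5]
ee_rot: [0.503, -0.501, 0.497, 0.499]
force: [-0.1, -0.7, -0.5]
grip_width: 0.997
```

Emit:
{"op": "send_rows", "data": {
  "rows": "1 0 -1 -3 1;1 0 -3 -6 2.5;1 0 -5 -9 4;1 0 -7 -12.5 5.5;1 0 -9 -16 7;1 0 -11 -20 8.5;1 0 -13 -24 10;1 0 -15 -28 11.5;1 0 -17 -32 13;1 0 -19.4 -35.5 14.5;1 0 -19.4 -37.4 15.6;1 0 -19.4 -37.4 15.6"
}}

```text
time_s: 36.05
eef_pos: [619.7, -41.4, 282.4]
ee_rot: [0.703, -0.072, 0.704, 0.072]
force: [0.0, 0.2, -0.6]
grip_width: 0.999
```

Emit:
{"op": "send_rows", "data": {
  "rows": "1 0 0 0 0;1 2 0 0 0;1 5 0 0 0;1 8 0 0 0;1 10 0 0 0;1 10 0 0 0;1 10 0 0 0"
}}

```text
time_s: 36.75
eef_pos: [619.8, -38.0, 184.8]
ee_rot: [0.703, -0.075, 0.703, 0.075]
force: [0.2, -0.2, 0.6]
grip_width: 1.002
```

```bash
python3 - <<'E'
from h import *
go(619.6,-39,31,12)
s,p=shot('w12',['short_beaker'])
white(p,(280,320),70,s,150)
p=capture('scene'); i=p['pixels'][:,:,::-1]
cv2.imwrite('pics/s4z.png',cv2.resize(i[100:260,340:480],None,fx=3.5,fy=3.5))
print(nets.spot_point(p,'tall_beaker')[:2])
E
```

```text
t=36.8 pos [619.84 -37.98 184.81] jaw 12.1 F [ 0.16 -0.19  0.6 ] g 1.002 -> shift [15.38 -0.09 -0.06] turn 0.02
short_beaker [(array([616.8, -42.7,  70.7]), 0.56)]
no comp 10
[{'location': [424.3, 335.1, 129.2], 'confidence': 0.89}]
```

View pics/w12.png

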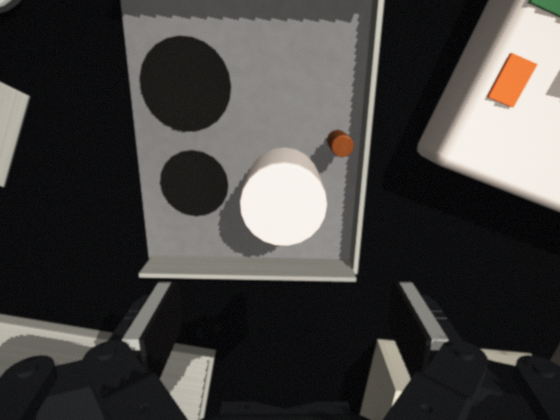

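View pics/s4z.png

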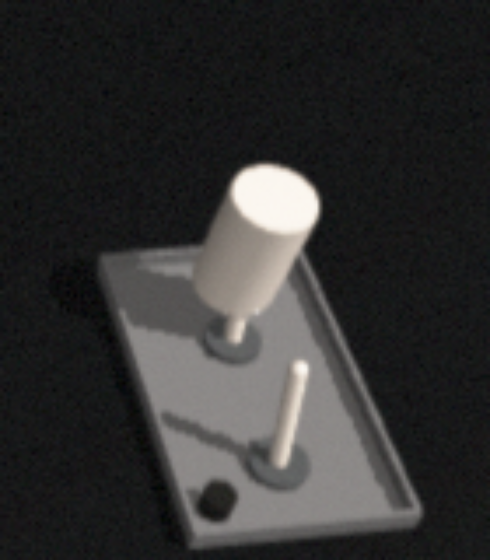

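```bash
python3 - <<'E'
from h import *
s=ctrl.sense();p=capture('wrist')
c=white(p,(284,210),70,s,215); white(p,(284,210),70,s,235)
go(c[0],c[1],34,12)
E
```

```text
circle minenc (619.3 -38.6) r 31.7  lsq (619.4 -38.7) r 31.1 px area 5426
circle minenc (619.7 -38.5) r 30.7  lsq (619.4 -38.4) r 30.0 px area 4947
t=37.0 pos [620.01 -38.88 184.87] jaw 12.0 F [-0.2  -0.66  0.89] g 0.997 -> shift [15.09  0.04 -0.08] turn 0.00
```

Emit:
{"op": "send_rows", "data": {
  "rows": "1 2 0 0 0;1 5 0 0 0;1 8 0 0 0;1 11 0 0 0;1 13 0 0 0;1 14.5 0 0 0;1 15.1 0 0 0;1 15.1 0 0 0;1 15.1 0 0 0"
}}

```text
time_s: 37.9
eef_pos: [620.3, -39.1, 33.9]
ee_rot: [0.704, -0.074, 0.703, 0.074]
force: [0.4, 0.0, 0.3]
grip_width: 1.004
```

Emit:
{"op": "send_rows", "data": {
  "rows": "0 0 0 0 0;0 0 0 0 0;0 0 0 0 0;0 0 0 0 0;0 0 0 0 0;0 0 0 0 0;0 0 0 0 0",
  "grip_force": 22
}}

```text
time_s: 38.6
eef_pos: [620.2, -39.1, 33.9]
ee_rot: [0.704, -0.074, 0.703, 0.074]
force: [-1.2, 0.8, 5.4]
grip_width: 0.752
```

Emit:
{"op": "send_rows", "data": {
  "rows": "0 -0.5 0 0 0;0 -2 0 0 0;0 -5 0 0 0;0 -8 0 0 0;0 -11 0 0 0;0 -14 0 0 0;0 -17 0 0 0;0 -20 0 0 0;0 -22 0 0 0;0 -23 0 0 0;0 -23 0 0 0;0 -23 0 0 0"
}}

```text
time_s: 39.8
eef_pos: [619.3, -38.9, 261.8]
ee_rot: [0.703, -0.074, 0.704, 0.074]
force: [-0.9, -0.4, -1.2]
grip_width: 0.747
```

```bash
python3 - <<'E'
from h import *
go(640,333,265,90)
s,p=shot('w13',['short_beaker'])
E
```

```text
t=39.8 pos [619.35 -38.86 261.81] jaw 12.0 F [-0.89 -0.36 -1.23] g 0.747 -> shift [-0.31 35.95  9.74] turn -15.60
short_beaker [(array([617.3, -36.8, 296.7]), 0.79)]
```

View pics/w13.png

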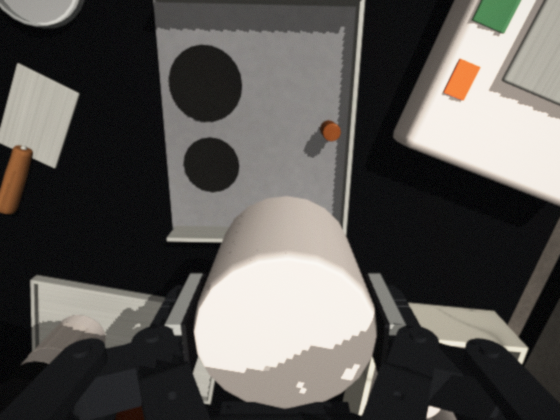

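Emit:
{"op": "send_rows", "data": {
  "rows": "0 0 1.5 0 -1;0 0 4 0 -2.4;0 0 7.5 0 -3.9;0 0 11 0 -5.4;0 0 14.5 0 -6.9;0 0 18 0 -8.4;0 0 21.5 0 -9.9;0 0 25 0 -11.4;0 0 28.5 -0.1 -12.9;0 0 32 -0.1 -14.4;0 0 35 -0.1 -15.6;0 0 36.5 -0.1 -15.6"
}}

```text
time_s: 41.1
eef_pos: [541.9, 319.9, 261.8]
ee_rot: [0.499, -0.5, 0.5, 0.501]
force: [-0.4, -0.8, -0.7]
grip_width: 0.75
```

```bash
python3 - <<'E'
from h import *
go(539.5,333,150,90)
E
```

```text
t=41.1 pos [541.89 319.88 261.76] jaw 90.2 F [-0.36 -0.84 -0.74] g 0.750 -> shift [11.18  0.22  1.32] turn 0.03
```

Emit:
{"op": "send_rows", "data": {
  "rows": "0 0 0.2 1.2 0;0 0 0.2 1.2 0;0 2 0.2 1.2 0;0 5 0.2 1.2 0;0 8 0.2 1.2 0;0 10.5 0.2 1.2 0;0 12.2 0.2 1.2 0;0 12.7 0.2 1.2 0;0 12.7 0.2 1.2 0;0 12.7 0.2 1.2 0"
}}

```text
time_s: 42.1
eef_pos: [541.6, 329.6, 137.0]
ee_rot: [0.501, -0.5, 0.5, 0.499]
force: [0.4, 0.9, -0.9]
grip_width: 0.75
```

```bash
python3 - <<'E'
from h import *
go(539.5,333,61,90)
p=capture('scene'); i=p['pixels'][:,:,::-1]
q=capture('top'); j=q['pixels'][:,:,::-1]
cv2.imwrite('pics/s5z.png',np.hstack([cv2.resize(i[100:260,340:480],None,fx=2.8,fy=2.8),cv2.resize(j[170:330,60:180],None,fx=2.8,fy=2.8)]))
E
```

```text
t=42.1 pos [541.6  329.56 136.99] jaw 89.9 F [ 0.38  0.91 -0.92] g 0.750 -> shift [7.6  0.22 0.34] turn -0.01
```

View pics/s5z.png

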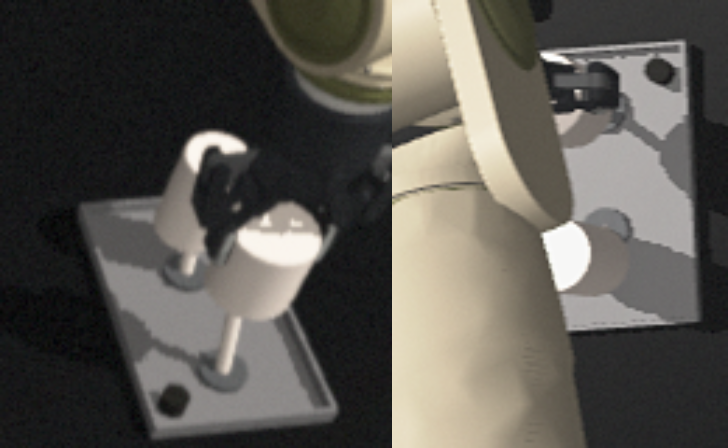

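Emit:
{"op": "send_rows", "data": {
  "rows": "0 0 0.2 0.3 0;0 1 0.2 0.3 0;0 2 0.2 0.3 0;0 3 0.2 0.3 0;0 4 0.2 0.3 0;0 5 0.2 0.3 0;0 6 0.2 0.3 0;0 6.8 0.2 0.3 0;0 7.1 0.2 0.3 0;0 7.3 0.2 0.3 0;0 7.3 0.2 0.3 0"
}}

```text
time_s: 43.3
eef_pos: [539.0, 332.9, 62.9]
ee_rot: [0.5, -0.5, 0.5, 0.5]
force: [-0.9, 0.7, -1.0]
grip_width: 0.75
```

Emit:
{"op": "send_rows", "data": {
  "rows": "0 0.1 0 0 0;0 0.2 0 0 0;0 0.3 0 0 0;0 0.3 0 0 0"
}}

```text
time_s: 43.7
eef_pos: [539.1, 333.0, 60.5]
ee_rot: [0.5, -0.5, 0.5, 0.5]
force: [-1.2, -1.7, 3.7]
grip_width: 0.749
```

Contact came at the expected height (TCP about 60.5). I'll release and retreat straight up.

Emit:
{"op": "send_rows", "data": {
  "rows": "0.8 0 0 0 0;0.9 0 0 0 0;1 0 0 0 0;1 0 0 0 0;1 0 0 0 0;1 -0.5 0 0 0;1 -2 0 0 0;1 -5 0 0 0;1 -9 0 0 0;1 -13 0 0 0;1 -17 0 0 0;1 -21 0 0 0"
}}

```text
time_s: 44.9
eef_pos: [538.5, 332.8, 273.1]
ee_rot: [0.501, -0.5, 0.499, 0.5]
force: [0.3, -0.5, 0.1]
grip_width: 1.002
```

```bash
python3 - <<'E'
from h import *
go(411,-316,260,-78.5)
p=capture('scene'); i=p['pixels'][:,:,::-1]
cv2.imwrite('pics/s6z.png',cv2.resize(i[100:260,340:480],None,fx=3.5,fy=3.5))
for t in('tall_beaker','short_beaker','jar','bottle'):print(t,nets.spot_point(p,t)[:1])
E
```

```text
t=44.9 pos [538.53 332.76 273.14] jaw 90.0 F [ 0.3  -0.45  0.14] g 1.002 -> shift [  1.25  12.75 -64.88] turn -2.30
tall_beaker [{'location': [426.5, 339.4, 132.2], 'confidence': 0.58}]
short_beaker [{'location': [540.7, 331.5, 91.2], 'confidence': 0.68}]
jar [{'location': [408.5, -319.8, 7.2], 'confidence': 0.86}]
bottle [{'location': [516.4, -318.9, 7.6], 'confidence': 0.59}]
```

View pics/s6z.png

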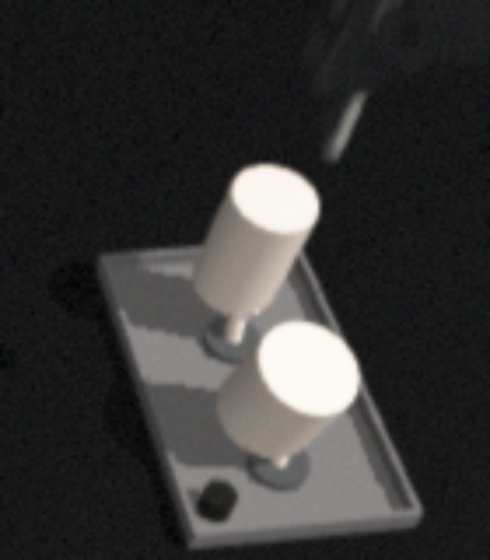

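Emit:
{"op": "send_rows", "data": {
  "rows": "1 -0.5 0.7 -3 1.6;1 -1 1.4 -7 3.2;1 -2 2.2 -11 4.8;1 -2 3 -15 6.4;1 -2 3.8 -19 8;1 -2 4.6 -23 9.6;1 -2 5.4 -27 11.2;1 -2 6.2 -31 12.8;1 -2 7 -35 14.4;1 -2 7.8 -39 16;1 -2 8.6 -43 17.6;1 -2 9.4 -47 19.2"
}}

```text
time_s: 46.35
eef_pos: [443.7, -138.4, 288.8]
ee_rot: [0.705, 0.04, 0.707, -0.039]
force: [0.7, 0.7, 0.1]
grip_width: 0.994
```

```bash
python3 - <<'E'
from h import *
go(411,-316,280); print(-(-78.5-jaw())/5)
E
```

```text
t=46.4 pos [ 443.75 -138.37  288.85] jaw -6.3 F [0.74 0.75 0.12] g 0.994 -> shift [  0.87 -18.02  -1.29] turn 0.00
14.43188816366084
```

Emit:
{"op": "send_rows", "data": {
  "rows": "1 0 -3 0 1.6;1 0 -6 0 3.2;1 0 -9 -0.3 4.8;1 0 -12 -0.5 6.4;1 0 -14.5 -0.8 8;1 0 -16.5 -1 9.6;1 0 -18 -1.3 11.2;1 0 -18 -1.3 12.8;1 0 -18 -1.3 14.4;1 0 -18 -1.3 14.4;1 0 -18 -1.3 14.4"
}}

```text
time_s: 47.45
eef_pos: [412.9, -314.5, 289.1]
ee_rot: [0.55, 0.444, 0.551, -0.444]
force: [0.4, -0.4, -0.3]
grip_width: 0.999
```

```bash
python3 - <<'E'
from h import *
go(410.7,-316.1,81.7,-78.5)
s,p=shot('w14',['jar','bottle'])
E
```

```text
t=47.5 pos [ 412.87 -314.5   289.14] jaw -77.8 F [ 0.36 -0.42 -0.34] g 0.999 -> shift [20.74 -0.23  0.14] turn 0.14
jar [(array([ 404.6, -315.8,   -2.4]), 0.55)]
bottle [(array([ 522.9, -317. ,    8. ]), 0.96)]
```

View pics/w14.png

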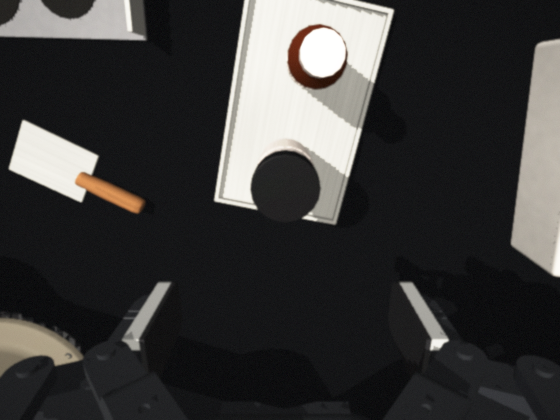

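```bash
python3 - <<'E'
from h import *
s=ctrl.sense();p=capture('wrist');i=p['pixels'][:,:,::-1]
cv2.imwrite('pics/w14z.png',cv2.resize(i[130:240,220:350],None,fx=5,fy=5,interpolation=cv2.INTER_CUBIC))
white(p,(322,50),156,s,200)
E
```

```text
circle minenc (520.0 -317.2) r 15.7  lsq (520.2 -317.1) r 15.2 px area 1708
```

View pics/w14z.png

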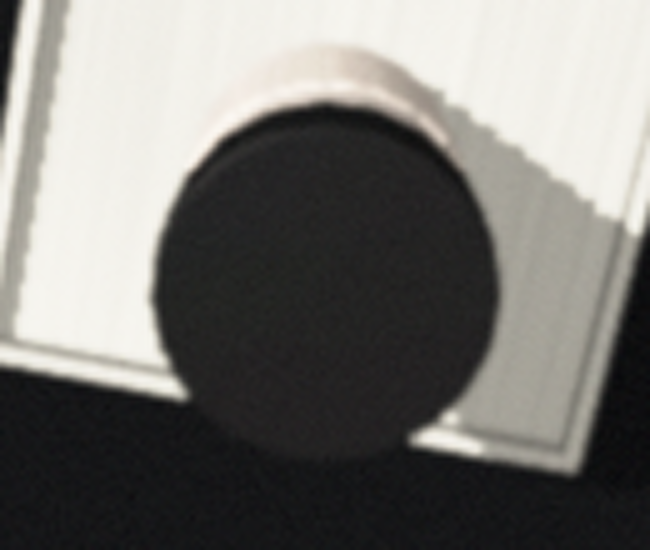

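```bash
python3 - <<'E'
from h import *
s=ctrl.sense();p=capture('wrist');f=lambda u,v:(220+u/5-.4,130+v/5-.4)
m=[ray(p,f(*u),114,s) for u in((153,293),(498,293),(325,125),(325,460))];print((m[0]+m[1])/2,(m[2]+m[3])/2,np.linalg.norm(m[0]-m[1]),np.linalg.norm(m[2]-m[3]))
go(410.2,-316.1,81.7,-78.5)
E
```

```text
[ 407.98 -314.99  114.  ] [ 407.1  -315.09  114.  ] 62.009840504000685 62.512887721605374
t=47.7 pos [ 413.05 -314.65  289.69] jaw -77.9 F [ 1.   -0.62  0.15] g 1.001 -> shift [20.8  -0.31  0.09] turn 0.11
```

Emit:
{"op": "send_rows", "data": {
  "rows": "1 3 -0.5 0 0.1;1 7 -0.5 0 0.1;1 11 -0.5 0 0.1;1 14 -0.5 0 0.1;1 17 -0.5 0 0.1;1 19 -0.5 0 0.1;1 20.3 -0.5 0 0.1;1 20.7 -0.5 0 0.1;1 20.7 -0.5 0 0.1;1 20.7 -0.5 0 0.1"
}}

```text
time_s: 48.7
eef_pos: [408.5, -316.1, 83.6]
ee_rot: [0.548, 0.447, 0.547, -0.447]
force: [-0.4, -0.3, 0.2]
grip_width: 1.001
```

Emit:
{"op": "send_rows", "data": {
  "rows": "0 0 0 0 0;0 0 0 0 0;0 0 0 0 0;0 0 0 0 0;0 0 0 0 0;0 0 0 0 0;0 0 0 0 0",
  "grip_force": 45
}}

```text
time_s: 49.4
eef_pos: [408.4, -315.9, 83.8]
ee_rot: [0.548, 0.447, 0.547, -0.447]
force: [-1.4, 1.6, 5.6]
grip_width: 0.736
```

```bash
python3 - <<'E'
from h import *
go(522.1,25.4,222,-78.5)
E
```

```text
t=49.4 pos [ 408.44 -315.94   83.77] jaw -78.5 F [-1.42  1.6   5.65] g 0.736 -> shift [-13.84  17.95 -31.17] turn 0.00
```

Emit:
{"op": "send_rows", "data": {
  "rows": "0 -0.5 0 0 0;0 -1.5 0 0 0;0 -3.5 0 0 0;0 -6 0 0 0;0 -8.5 0 0 0;0 -11 0 0 0;0 -13 0 0 0;0 -14 0 0 0;0 -14 0.9 -1.5 0;0 -14 2.3 -4 0;0 -14 3.8 -6.5 0;0 -14 5.2 -9 0"
}}

```text
time_s: 50.6
eef_pos: [441.2, -216.0, 222.5]
ee_rot: [0.547, 0.448, 0.548, -0.448]
force: [-0.0, -0.2, -3.2]
grip_width: 0.735
```

Emit:
{"op": "send_rows", "data": {
  "rows": "0 0 1.5 -2.5 0;0 0 2.9 -5 0;0 0 4.4 -7.5 0;0 0 5.8 -10 0;0 0 7.3 -12.5 0;0 0 8.8 -15 0;0 0 10.2 -17.5 0;0 0 11.5 -19.8 0;0 0 12.4 -21.5 0;0 0 12.75 -22.17 0;0 0 12.75 -22.17 0;0 0 12.75 -22.17 0"
}}

```text
time_s: 51.8
eef_pos: [521.7, 24.7, 222.7]
ee_rot: [0.547, 0.447, 0.548, -0.448]
force: [-0.1, -0.0, -2.7]
grip_width: 0.734
```

```bash
python3 - <<'E'
from h import *
go(522.1,25.4,86,-78.5)
E
```

```text
t=51.8 pos [521.74  24.72 222.67] jaw -78.5 F [-0.1  -0.03 -2.73] g 0.734 -> shift [13.67  0.06 -0.06] turn -0.01
```

Emit:
{"op": "send_rows", "data": {
  "rows": "0 1 0 0 0;0 3 0 0 0;0 5.5 0 0 0;0 8 0 0 0;0 10.5 0 0 0;0 12 0 0 0;0 12.9 0 0 0;0 13.3 0 0 0;0 13.5 0 0 0;0 13.5 0 0 0;0 13.5 0 0 0"
}}

```text
time_s: 52.9
eef_pos: [522.3, 25.3, 88.4]
ee_rot: [0.548, 0.448, 0.547, -0.447]
force: [-0.8, -0.4, -3.6]
grip_width: 0.733
```

```bash
python3 - <<'E'
from h import *
go(522.1,25.4,86,-78.5)
s,p=shot('w15',[])
E
```

```text
t=52.9 pos [522.3   25.32  88.43] jaw -78.5 F [-0.76 -0.37 -3.57] g 0.733 -> shift [ 0.24 -0.02 -0.01] turn -0.00
```

View pics/w15.png

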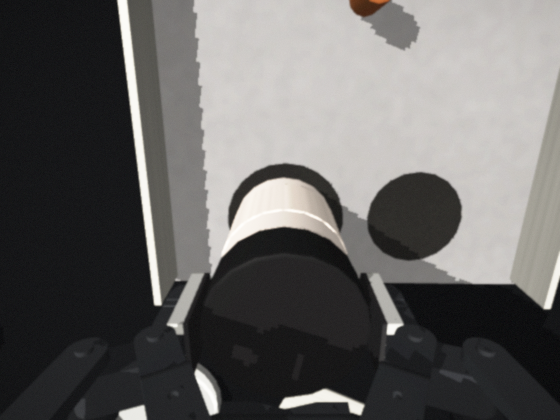

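```bash
python3 - <<'E'
from h import *
s=ctrl.sense();p=capture('wrist');i=p['pixels'][:,:,::-1]
u=rot(s['ee_rot'])[:,1]
c=np.array([522.1,25.4,0])
print('mat back',proj(p,c+38*u+[0,0,6],s),'jar back',proj(p,np.array([522.3,25.3,8.5])+31*u,s), 'per mm',proj(p,np.array([522.3,25.3,8.5])+32*u,s))
cv2.imwrite('pics/w15z.png',cv2.resize(i[140:260,210:360],None,fx=5,fy=5,interpolation=cv2.INTER_CUBIC))
E
```

```text
mat back [285.53 162.71] jar back [285.76 174.4 ] per mm [285.76 172.82]
```

View pics/w15z.png

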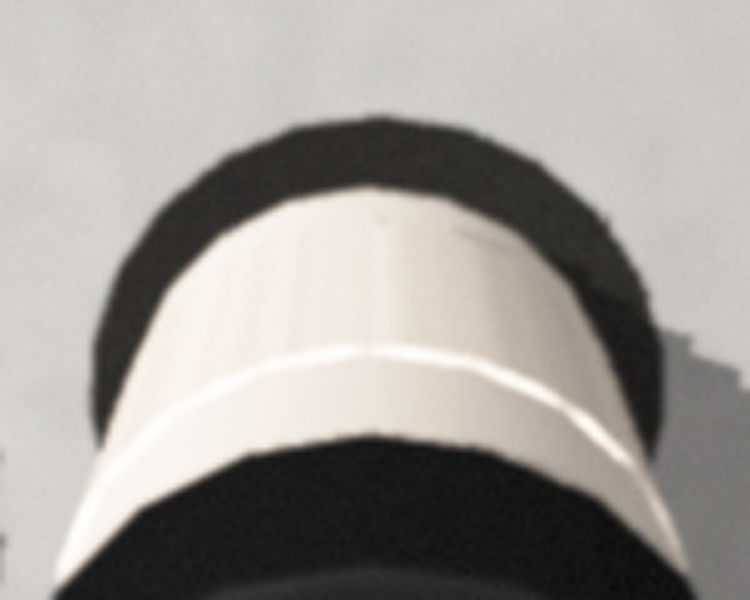

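Emit:
{"op": "send_rows", "data": {
  "rows": "0 0 0.1 0.05 0;0 0.1 0.1 0.05 0;0 0.2 0.1 0.05 0;0 0.26 0.1 0.05 0;0 0.28 0.1 0.05 0;0 0.28 0.1 0.05 0"
}}

```text
time_s: 53.6
eef_pos: [523.4, 25.2, 85.8]
ee_rot: [0.548, 0.448, 0.547, -0.447]
force: [-1.3, 1.2, 4.9]
grip_width: 0.733
```

Contact on the mat. I'll release and go up.

Emit:
{"op": "send_rows", "data": {
  "rows": "0.85 0 0 0 0;0.9 0 0 0 0;1 0 0 0 0;1 0 0 0 0;1 0 0 0 0;1 -1 0 0 0;1 -3 0 0 0;1 -7 0 0 0;1 -11 0 0 0;1 -15 0 0 0;1 -19 0 0 0;1 -20 0 0 0"
}}

```text
time_s: 54.8
eef_pos: [524.0, 25.0, 290.2]
ee_rot: [0.55, 0.449, 0.545, -0.446]
force: [0.1, 0.3, -0.1]
grip_width: 1.0
```

```bash
python3 - <<'E'
from h import *
go(520.5,-317,127,-78.5)
s,p=shot('w16',['jar','small_mat'])
E
```

```text
t=54.8 pos [523.98  25.02 290.21] jaw -78.5 F [ 0.07  0.28 -0.1 ] g 1.000 -> shift [16.37 -7.28 33.4 ] turn -0.00
jar []
small_mat [(array([540.5, -56.2,   2.2]), 0.87)]
```

View pics/w16.png

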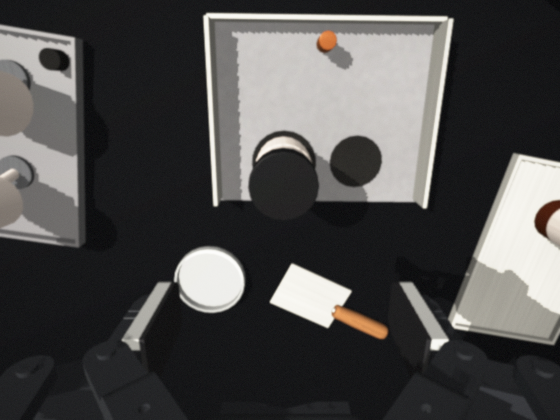

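Emit:
{"op": "send_rows", "data": {
  "rows": "1 0 -0.9 4 0;1 0 -1.7 8 0;1 0 -2.6 12 0;1 0 -3.5 16 0;1 0 -4.4 20 0;1 0 -5.2 24 0;1 0 -6.1 28 0;1 0 -6.8 31 0;1 0 -7.2 33 0;1 0 -7.28 33.4 0;1 0 -7.28 33.4 0"
}}

```text
time_s: 56.05
eef_pos: [518.0, -316.4, 283.5]
ee_rot: [0.546, 0.448, 0.548, -0.447]
force: [0.1, -0.2, -0.4]
grip_width: 0.998
```

```bash
python3 - <<'E'
from h import *
s,p=shot('w17',['bottle'])
c=white(p,(286,200),156,s,215)
go(c[0],c[1],127,-78.5)
E
```

```text
bottle [(array([ 524.1, -318.1,    9.1]), 0.96)]
circle minenc (514.0 -309.3) r 90.8  lsq (513.9 -311.5) r 68.2 px area 18769
t=56.1 pos [ 518.34 -315.51  284.51] jaw -78.5 F [ 0.63  0.28 -0.56] g 0.999 -> shift [15.75 -0.35 -0.46] turn 0.01
```

View pics/w17.png

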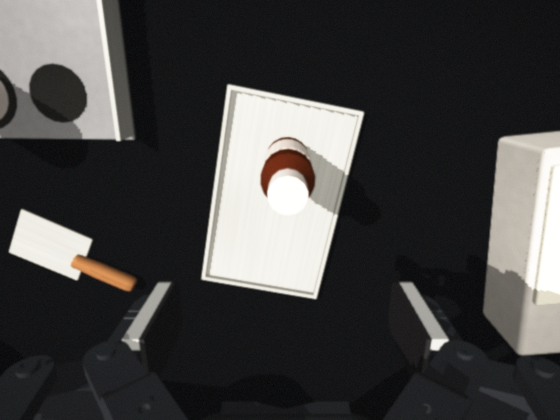

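```bash
python3 - <<'E'
from h import *
s=ctrl.sense();p=capture('wrist')
for t in(244,248): white(p,(288,193),156,s,t)
m=[ray(p,u,156,s) for u in((267.5,193),(308.5,193),(288,172),(288,214.5))];print((m[0]+m[1])/2,(m[2]+m[3])/2)
go(520.5,-317,127,-78.5)
E
```

```text
circle minenc (520.5 -317.0) r 15.8  lsq (520.4 -317.0) r 15.1 px area 1213
circle minenc (520.5 -316.9) r 15.4  lsq (520.5 -317.0) r 14.9 px area 1171
[ 523.03 -316.33  156.  ] [ 522.51 -316.44  156.  ]
t=56.2 pos [ 518.44 -315.45  284.84] jaw -78.4 F [ 0.25 -1.23 -0.47] g 0.997 -> shift [15.78  0.17  0.2 ] turn 0.01
```

Emit:
{"op": "send_rows", "data": {
  "rows": "1 2 0.2 0.2 0;1 5 0.2 0.2 0;1 8 0.2 0.2 0;1 11 0.2 0.2 0;1 13.5 0.2 0.2 0;1 15 0.2 0.2 0;1 15.7 0.2 0.2 0;1 15.8 0.2 0.2 0;1 15.8 0.2 0.2 0;1 15.8 0.2 0.2 0"
}}

```text
time_s: 57.2
eef_pos: [521.0, -318.4, 128.1]
ee_rot: [0.548, 0.447, 0.547, -0.447]
force: [0.2, 0.6, -0.2]
grip_width: 1.002
```

Emit:
{"op": "send_rows", "data": {
  "rows": "0 0 0 0 0;0 0 0 0 0;0 0 0 0 0;0 0 0 0 0;0 0 0 0 0;0 0 0 0 0;0 0 0 0 0;0 0 0 0 0;0 0 0 0 0;0 0 0 0 0",
  "grip_force": 40
}}

```text
time_s: 58.2
eef_pos: [520.7, -318.3, 127.3]
ee_rot: [0.548, 0.447, 0.547, -0.447]
force: [-0.3, -0.0, 5.3]
grip_width: 0.358
```

```bash
python3 - <<'E'
from h import *
go(540.5,-56.6,277,-78.5)
E
```

```text
t=58.2 pos [ 520.7  -318.31  127.28] jaw -78.5 F [-0.25 -0.    5.3 ] g 0.358 -> shift [-14.98   7.16 -25.25] turn -0.00
```

Emit:
{"op": "send_rows", "data": {
  "rows": "0 -0.5 0 0 0;0 -1.5 0 0 0;0 -3.5 0 0 0;0 -6 0 0 0;0 -8.5 0 0 0;0 -11 0 0 0;0 -13 0 0 0;0 -14.5 0 0 0;0 -15 0 0 0;0 -15 0.4 -1.5 0;0 -15 1.1 -4 0;0 -15 1.8 -6.5 0"
}}

```text
time_s: 59.4
eef_pos: [524.9, -249.3, 275.8]
ee_rot: [0.547, 0.448, 0.548, -0.447]
force: [-0.0, 1.1, -1.8]
grip_width: 0.361
```

Emit:
{"op": "send_rows", "data": {
  "rows": "0 0 0.7 -2.5 0;0 0 1.4 -5 0;0 0 2.1 -7.5 0;0 0 2.9 -10 0;0 0 3.6 -12.5 0;0 0 4.2 -14.8 0;0 0 4.8 -16.8 0;0 0 5.2 -18.2 0;0 0 5.36 -18.75 0;0 0 5.36 -18.75 0;0 0 5.36 -18.75 0"
}}

```text
time_s: 60.5
eef_pos: [540.4, -57.1, 276.8]
ee_rot: [0.547, 0.447, 0.547, -0.448]
force: [0.3, 0.7, -2.6]
grip_width: 0.359
```

```bash
python3 - <<'E'
from h import *
go(540.5,-56.6,133,-78.5)
E
```

```text
t=60.5 pos [540.38 -57.09 276.78] jaw -78.5 F [ 0.28  0.65 -2.65] g 0.359 -> shift [14.38  0.03 -0.05] turn -0.01
```

Emit:
{"op": "send_rows", "data": {
  "rows": "0 1 0 0 0;0 3 0 0 0;0 5.5 0 0 0;0 8 0 0 0;0 10.5 0 0 0;0 12.5 0 0 0;0 13.6 0 0 0;0 14.1 0 0 0;0 14.3 0 0 0;0 14.3 0 0 0;0 14.3 0 0 0"
}}

```text
time_s: 61.6
eef_pos: [540.8, -56.7, 134.8]
ee_rot: [0.548, 0.448, 0.547, -0.447]
force: [-0.1, -0.8, -3.2]
grip_width: 0.361
```

```bash
python3 - <<'E'
from h import *
go(540.5,-56.6,129.3,-78.5)
s=ctrl.sense();p=capture('wrist');i=p['pixels'][:,:,::-1]
u=rot(s['ee_rot'])[:,1]; b=np.array(s['eef_pos']); b[2]-=123.3
c=np.array([540.5,-56.6,6])
print('mat back',proj(p,c+31*u,s),'bottle back',proj(p,b+25*u,s),'per mm',proj(p,b+26*u,s))
cv2.imwrite('pics/w18z.png',cv2.resize(i[140:280,210:360],None,fx=4,fy=4,interpolation=cv2.INTER_CUBIC))
E
```

```text
t=61.6 pos [540.84 -56.7  134.76] jaw -78.5 F [-0.06 -0.77 -3.18] g 0.361 -> shift [ 0.55 -0.03 -0.02] turn -0.00
mat back [285.21 159.42] bottle back [285.45 168.51] per mm [285.45 167.18]
```

View pics/w18z.png

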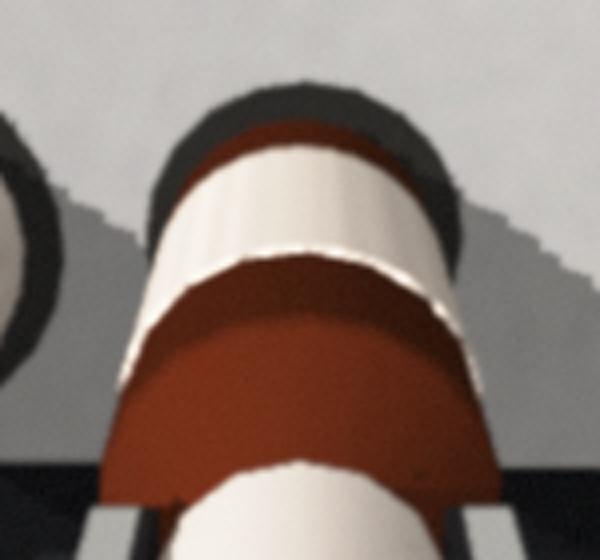

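Emit:
{"op": "send_rows", "data": {
  "rows": "0 0.1 0 0.05 0;0 0.25 0 0.05 0;0 0.35 0 0.05 0;0 0.45 0 0.05 0;0 0.52 0 0.05 0;0 0.55 0 0.05 0;0 0.55 0 0.05 0;0 0.55 0 0.05 0"
}}

```text
time_s: 62.45
eef_pos: [540.9, -57.0, 129.3]
ee_rot: [0.548, 0.448, 0.547, -0.447]
force: [-1.5, 0.6, 5.1]
grip_width: 0.364
```

Emit:
{"op": "send_rows", "data": {
  "rows": "0.45 0 0 0 0;0.6 0 0 0 0;0.8 0 0 0 0;0.9 0 0 0 0;0.9 0 0 0 0;0.9 0 0 0 0;0.9 -1 0 0 0;0.9 -3 0 0 0;0.9 -7 0 0 0;0.9 -11 0 0 0;0.9 -15 0 0 0;0.9 -17 0 0 0"
}}

```text
time_s: 63.65
eef_pos: [541.0, -57.1, 303.0]
ee_rot: [0.549, 0.448, 0.546, -0.447]
force: [-0.2, 0.7, -1.0]
grip_width: 0.901
```

Emit:
{"op": "send_rows", "data": {
  "rows": "0.9 -1 -2 2 0;0.9 -2 -5 5 0;0.9 -3 -8 8 0;0.9 -3 -10 12 0;0.9 -3 -11 15 0;0.9 -3 -11 15 0;0.9 -3 -11 15 0"
}}

```text
time_s: 64.35
eef_pos: [462.4, -226.1, 328.9]
ee_rot: [0.547, 0.448, 0.547, -0.448]
force: [-0.3, 0.4, -0.9]
grip_width: 0.899
```

```bash
python3 - <<'E'
from h import *
s=ctrl.sense();print(s['time_s'],np.array(s['eef_pos']),np.array(s['force']))
p=capture('scene');save(p,'s9')
for t in('tall_beaker','short_beaker','jar','bottle'):print(t,nets.spot_point(p,t)[:1])
p=capture('top');save(p,'t9')
for t in('tall_beaker','short_beaker','jar','bottle'):print(t,nets.spot_point(p,t)[:1])
i=capture('scene')['pixels'][:,:,::-1]
cv2.imwrite('pics/s9z.png',cv2.resize(i[110:310,190:470],None,fx=2.8,fy=2.8,interpolation=cv2.INTER_CUBIC))
E
```

```text
64.35 [ 462.44 -226.12  328.95] [-0.33  0.41 -0.95]
tall_beaker [{'location': [425.0, 337.9, 130.4], 'confidence': 0.65}]
short_beaker [{'location': [539.0, 333.8, 91.7], 'confidence': 0.72}]
jar [{'location': [524.7, 23.9, 4.3], 'confidence': 0.92}]
bottle [{'location': [539.9, -59.2, 7.6], 'confidence': 0.65}]
tall_beaker [{'location': [430.2, 335.0, 128.2], 'confidence': 0.66}]
short_beaker [{'location': [521.3, 26.0, 3.8], 'confidence': 0.68}]
jar [{'location': [522.4, 27.3, 2.9], 'confidence': 0.79}]
bottle [{'location': [538.3, -56.9, 3.8], 'confidence': 0.83}]
```

View pics/s9z.png

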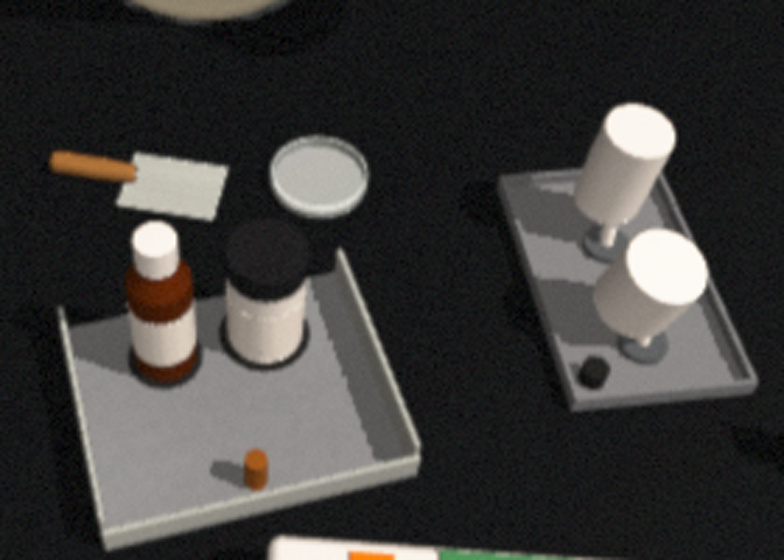

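View pics/t9.png

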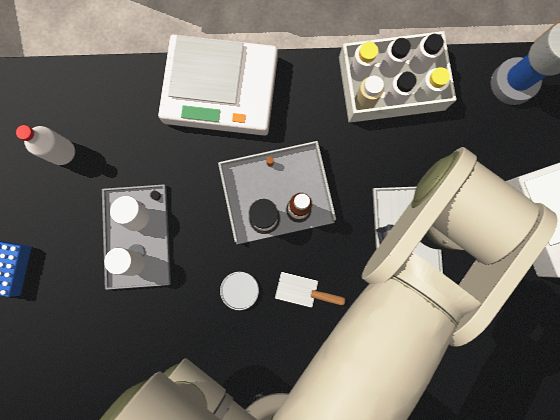

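The scene view shows the jar and bottle standing centred on their mats and both beakers on their pegs. The network puts the short beaker's origin at z 91.5, where 97 is expected, so I'll check its tilt and height by triangulation before handing in.

```bash
python3 - <<'E'
from h import *
p=capture('top');q=capture('scene')
a=cv2.resize(p['pixels'][180:300,90:180,::-1],None,fx=4.5,fy=4.5,interpolation=cv2.INTER_CUBIC)
b=cv2.resize(q['pixels'][135:255,370:460,::-1],None,fx=4.5,fy=4.5,interpolation=cv2.INTER_CUBIC)
cv2.imwrite('pics/fin.png',np.hstack([b,a]))
def circ(c,tip,r,tilt,top,az):
    pass
from itertools import product
# overlay hypothesised beakers: vertical, top centre given
def draw(img,c,x0,y0,top,r,h,tilt,col):
    ax=np.array([np.sin(tilt),0,-np.cos(tilt)]) ; e1=np.array([np.cos(tilt),0,np.sin(tilt)]); e2=np.array([0,1,0])
    for d in (0,h):
        pts=[proj(c,np.array(top)+ax*d+r*(e1*np.cos(t)+e2*np.sin(t))) for t in np.linspace(0,2*np.pi,60)]
        pts=((np.array(pts)-[x0,y0]+.5)*4.5).astype(np.int32); cv2.polylines(img,[pts],True,col,1)
for img,c,x0,y0 in((b,q,370,135),(a,p,90,180)):
    draw(img,c,x0,y0,(425.8,335,129),29,90,0,(0,0,255))
    draw(img,c,x0,y0,(539,333,97),33,66,0,(0,0,255))
    draw(img,c,x0,y0,(539,333,97),33,66,0.22,(0,200,0))
cv2.imwrite('pics/fin2.png',np.hstack([b,a]))
E
```

View pics/fin.png

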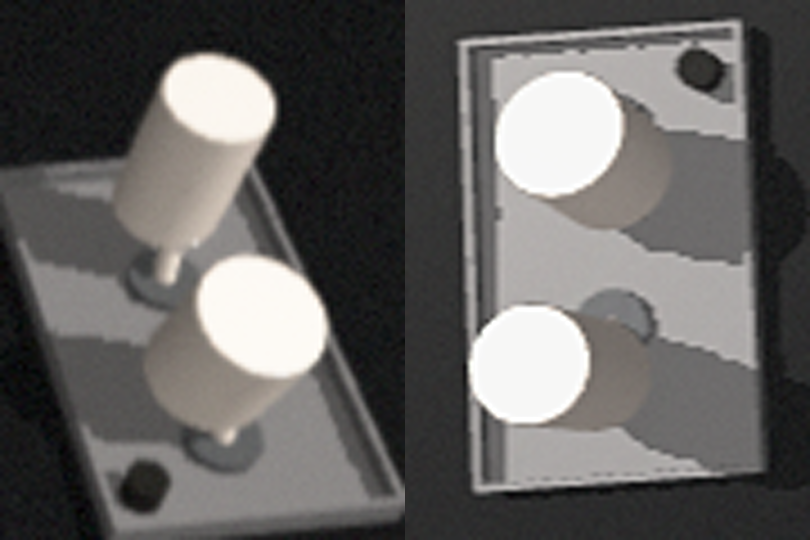

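View pics/fin2.png

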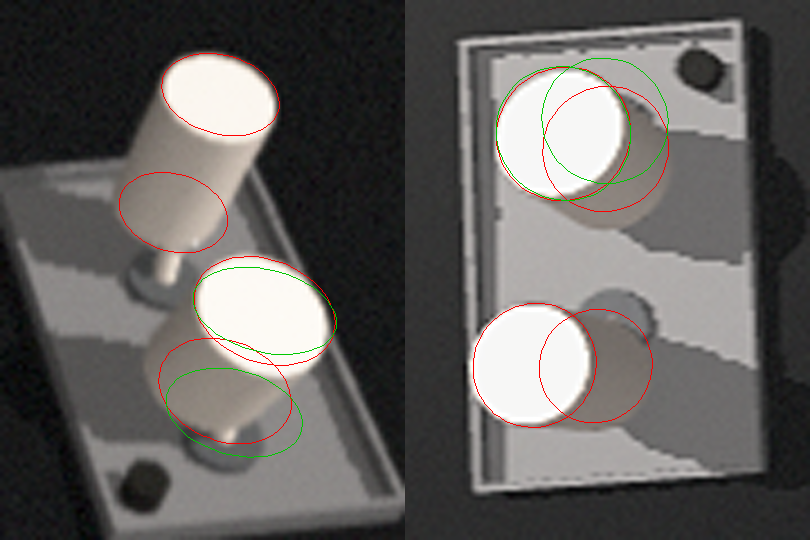

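The short beaker's mouth seems to lean a little toward the robot. I'll fit its pose properly.

```bash
cat > fit.py <<'E'
from h import *
from scipy.optimize import least_squares
def edge(c,seed,thr=225):
    g=cv2.resize(c['pixels'].min(2),None,fx=4,fy=4,interpolation=cv2.INTER_CUBIC)
    m=(g>thr).astype(np.uint8); n,l,st,_=cv2.connectedComponentsWithStats(m); k=l[int(seed[1]*4+2),int(seed[0]*4+2)]
    cs=max(cv2.findContours((l==k).astype(np.uint8),cv2.RETR_EXTERNAL,cv2.CHAIN_APPROX_NONE)[0],key=len)[:,0]
    h=cv2.convexHull(cs)[:,0]; e=np.zeros_like(m); cv2.polylines(e,[h.reshape(-1,1,2)],True,1)
    return cv2.distanceTransform(1-e,cv2.DIST_L2,5)/4, k, st[k][4]/16
def fit(cams,seeds,x0,r):
    E=[edge(c,s) for c,s in zip(cams,seeds)]; print('area',[ (e[1],e[2]) for e in E])
    t=np.linspace(0,2*np.pi,48,endpoint=False)
    def res(v):
        Rm=R.from_rotvec([v[3],v[4],0]).as_matrix(); o=[]
        for (d,_,_),c in zip(E,cams):
            for a in t:
                u=proj(c,v[:3]+Rm@(r*np.array([np.cos(a),np.sin(a),0])))*4+1.5
                x,y=np.clip(u[0],0,d.shape[1]-2),np.clip(u[1],0,d.shape[0]-2); i,j=int(x),int(y);fx,fy=x-i,y-j
                o.append(d[j,i]*(1-fx)*(1-fy)+d[j,i+1]*fx*(1-fy)+d[j+1,i]*(1-fx)*fy+d[j+1,i+1]*fx*fy)
        return np.array(o)
    s=least_squares(res,x0,diff_step=1e-4,x_scale=[1,1,1,.02,.02],loss='soft_l1')
    s=least_squares(res,s.x,diff_step=1e-3,x_scale=[1,1,1,.02,.02])
    ax=R.from_rotvec([s.x[3],s.x[4],0]).as_matrix()[:,2]
    print('top centre',s.x[:3],'axis',ax,'rms px %.2f'%np.sqrt((s.fun**2).mean()))
if __name__=='__main__':
    p=capture('top');q=capture('scene')
    for rr in(28,29): fit([p,q],[(119,261),(418,157)],[425,335,129,.01,.01],rr)
    for rr in(32,33): fit([p,q],[(125,211),(428,205)],[539,333,97,.01,.01],rr)
E
python3 fit.py
```

```text
area [(np.int32(74), np.float64(524.5625)), (np.int32(2), np.float64(311.6875))]
top centre [425.9  337.6  125.52] axis [0.01 0.1  1.  ] rms px 0.59
area [(np.int32(74), np.float64(524.5625)), (np.int32(2), np.float64(311.6875))]
top centre [425.89 337.64 125.38] axis [-0.    0.16  0.99] rms px 0.75
area [(np.int32(55), np.float64(583.5625)), (np.int32(28), np.float64(538.3125))]
top centre [539.36 335.41  92.46] axis [0.17 0.15 0.97] rms px 0.62
area [(np.int32(55), np.float64(583.5625)), (np.int32(28), np.float64(538.3125))]
top centre [539.32 335.4   92.48] axis [0.17 0.21 0.96] rms px 0.75
```

The fit reads about 3.5 mm low on both beakers, which is a common calibration bias. Corrected, the short beaker's bottom is at about 96 mm against 97 expected, and the tall one's at 129. Both have their tips against the inside of the bottom. The short one hangs about 10° from vertical, which is how it settled after release. Everything has been still for many seconds and the arm is clear, so I'm handing in.

```bash
python3 - <<'E'
from h import *
print(workorder.finish_job())
E
```

```text
the job is handed in; nothing more can be done
None
```

The job is done as asked and in the order asked, and I handed it in at about 65 s. At the last look everything stood or hung still and the gripper was empty and clear.

- **Clearing:** I stood the bottle and then the jar in the side tray before touching either beaker.
- **Beakers:** I hung the tall beaker on the tall peg and the short one on the short peg, mouth-down. Each was lowered until the wrist force showed the tip touching at the expected height.
- **Putting back:** The jar went back to the large mat and the bottle to the small one. I centred both against the mat edges in the wrist pictures before letting go, and neither tipped.

**Last checks:**
- **Jar and bottle:** Both stand on their mats, within about 2 to 3 mm of the measured middles.
- **Tall beaker:** It hangs about upright with its bottom at about 129 mm, as it should.
- **Short beaker:** This is the one check that disagreed. The network put its bottom at 91.5 mm and my fit at 92.5 mm, against 97 mm expected. The same fit read the tall beaker 3.5 mm low, so I take the short one to be at about 96 mm, resting on its tip.
- **Lean:** The short beaker leans about 10° from vertical, away from the rod's own lean. The rows can't tilt the tool, so both beakers were lowered upright, not along the rod. I left the lean as it was.
- **Missed detection:** In the last top picture the network also mistook the jar for the short beaker. The picture itself shows both beakers on their pegs.

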